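# Reload and close the reagent cooling plate

## Robot

A 6-joint arm with a two-finger parallel gripper is mounted at the origin on the work surface. World frame = base frame: x ahead of the robot, y to its left, z up, the work surface at z = 0. Lengths are in m, angles in rad, forces in N, time in s.
With the tool pointing down it reaches from about 0.375 to 0.9 m from the base axis. Payload 3.1 kg.
Tool frame: the origin (TCP) lies between the finger pads; the fingertips stand 19 mm ahead of it and the grasp point (between the pads) is the TCP; z points along the fingers, y is the line along which they close (so a half turn about z gives the same grasp; the last joint's range is limited). The gripper opens to 87 mm and grips with 3 to 60 N. Pads are 19 mm wide; open, the fingers measure 117 mm over their backs; the gripper's body (75 mm by 190 mm) begins 51 mm behind the grasp point.
Start: joints at [-1.528, 0.527, 1.433, -0, 1.181, -0.178], TCP at [0.138, -0.61, 0.202] pointing down, gripper open.
Joint ranges: [-3.08, 3.08], [-0.75, 2.2], [0.22, 2.44], [-1.43, 4.57], [0, 2.65], [-2.85, 2.85]. Speed limits (rad/s): [2.79, 2.79, 3.14, 3.14, 3.14, 3.14].

## Interface

Orientations are given as a unit quaternion [x, y, z, w].
In Python, from rig import telemetry, viewer, hand_in gives the robot as it stands. The module is installed in compiled form; this text tells all that it offers.
- The arm moves only by the shell command python3 -m creep 'ROWS' [FORCE]. ROWS is JSON, a list of rows, each an object with "translation": the shift along the tool's x, y, z in mm, a list of three; "roll": the turn about the tool's z in degrees; "gripper": the finger opening in mm, from 0 to 87. In form: [{"translation": [tx, ty, tz], "roll": roll, "gripper": gripper}, ...]. A call has 1 to 5 rows; each row is the pose to reach, as a shift and turn from the pose commanded when the call began, along the tool's axes at that moment; what a row does not reach only later rows make up. A row lasts 1/12 s, in which the tool goes at most 41.7 mm and 7.16 degrees, less where a joint would pass 70% of its speed; a pose out of reach is approached as far as the arm can. A call with a gripper value outside its range is refused whole. The fingers move at their own pace and stop on an object; FORCE is the grip in N (left out, the last holds). Time passes only in rows, so rows that repeat a pose let the fingers close. It gives the time, the measured TCP pose, the force, the opening and the grip force at its end, in the units of the state.
- telemetry.get_obs(): the state, without advancing time (a new reading comes with each control period).
- viewer.camera(name): name is "side" or "top"; returns the picture (384x512x3 uint8, blue, green, red); there is no depth.
- viewer.camera_info(name): a dict with "intrinsics" (3x3 intrinsics, pixels), "rvec" (rotation vector, rad) and "tvec" (3), from world to camera coordinates, as OpenCV has them. Camera axes: x right, y down, z forward; pixel columns grow to the right and rows downward; lengths in m; the calibration is good to about 2 mm. A picture is of the moment at which its call begins. camera_info takes no time and is no camera call.
- hand_in(): hands the job in; it is judged then, once.
Trained networks look in the newest picture that a camera, given by its name, has taken for a name from the list of things; names that differ only in an ending like _2 or _b are one class to them, and where a whole thing is asked for, a point or a joint stands for the part that bears it (a point fixed in the world has none). Each returns a list of dicts, best first, with "p" (0 to 1); they miss things now and then, are a little off and sometimes report something else, mostly with a low value. They report only what shows in the picture. A call takes as long as a camera call. They do not tell look-alikes from the thing itself.
- viewer.recognise(camera, thing): "bbox" ([left, top, width, height] in pixels, round what is visible of it).
The state is a dict: "time": time; "q": joint angles; "joint_velocities": joint speeds; "joint_torque": joint torques, N m; "position": TCP position; "tool_rot": TCP orientation; "ft_force": force on the tool from outside, world axes, zero at the start; "moment": the same for the moment, N m; "grip_width": finger opening in m; "grip_force": force on a finger pad.
Only numpy, scipy, OpenCV 4.12 (cv2) and the standard library are available. Lean on these libraries where they do the work, as an engineer would, in place of code of your own. Each camera call takes 0.05 s, during which the arm holds its last target. There are 200 camera calls.

## Task

Reload the cooling plate: put the grey spent cassette flat in the black return tray, set each reagent cassette that is on the bench squarely on the position of its own colour, then lift the lid of that colour off its hook and seat it fully on its cassette. Lids with no cassette stay hanging, and the jar, wash bottle and tube rack are left alone. When everything is loaded and closed, press the green start button fully down once and let go.

Things in the scene. Friction and masses are not known exactly. Their poses are not given: they have to be found in the camera images.
- cool_plate: Cooling plate: fixed low white tray 360 x 140 mm with a flat metal floor 30 mm above the table and a rim 5 mm wide that rises 22 mm above the floor, carrying three coloured positions in a row along its x axis, 125 mm apart. Origin: centre of its underside; z up.
- tray: Return tray: fixed black open tray, outside 108 (x) x 148 (y) x 22 mm, walls and floor 4 mm, beside the cooling plate. Origin: centre of its underside.
- spent: Spent cassette: plain grey open box with black caps inside, 56 (x) x 100 (y) x 60 (z) mm, walls 4 mm, about 0.2 kg; no lid belongs to it. It starts on one of the coloured positions. Origin: centre of its underside.
- rack: Lid rack, fixed, steel. Double hooks at y = -125, 0, 125 mm point to its -x: each two 8 mm round prongs 56 mm apart, tops at 210 mm height, tips upturned 8 mm above that, 20 mm in front of the hanging handle; lift 10 to 26 mm, then draw off along -x. Beam 60 mm behind the handles, 215 mm high. Origin: on the table below the middle handle, z up.
- jar: Bystander: small amber jar with a lid, 54 mm across, 60 mm high. Origin: centre of its underside.
- wash_bottle: Bystander: white wash bottle with a blue cap, 66 mm across, 170 mm high. Origin: centre of its underside.
- tube_rack: Bystander: orange tube rack 70 x 200 mm with capped tubes, 88 mm high. Origin: centre of its underside.
- start_button_top (a point): Centre of the top of the round green start button (34 mm across) of the cooling plate, in a white housing on the table.
- start_button (a joint): Travel of the sprung start button: 0 released, 0.008 m fully down (4 N).
- pad_blue: blue position: flat blue rectangle 64 (x) x 108 (y) mm painted flush on the cooling plate's floor. Origin: its centre, at the floor (30 mm above the table).
- cassette_blue: blue reagent cassette: white open box with a blue band and blue caps inside, 56 (x) x 100 (y) x 60 (z) mm, walls 4 mm (mouth 48 x 92 mm), about 0.2 kg; may be absent. Origin: centre of its underside.
- lid_blue: blue lid: plate 56 (x) x 100 (y) x 8 mm; below it a white plug 40 x 84 x 8 mm enters the mouth; above it a bar handle along y, 10 mm thick, 94 long, 44 to 58 mm above the origin, on two end posts (opening under it 36 high, 82 wide). Hangs level by the bar, y along the rack's y; grip between the prongs. Origin: centre of the plate's underside (60 mm above the cassette's when closed).
- pad_red: red position: flat red rectangle 64 (x) x 108 (y) mm painted flush on the cooling plate's floor. Origin: its centre, at the floor (30 mm above the table).
- cassette_red: red reagent cassette: white open box with a red band and red caps inside, 56 (x) x 100 (y) x 60 (z) mm, walls 4 mm (mouth 48 x 92 mm), about 0.2 kg; may be absent. Origin: centre of its underside.
- lid_red: red lid: plate 56 (x) x 100 (y) x 8 mm; below it a white plug 40 x 84 x 8 mm enters the mouth; above it a bar handle along y, 10 mm thick, 94 long, 44 to 58 mm above the origin, on two end posts (opening under it 36 high, 82 wide). Hangs level by the bar, y along the rack's y; grip between the prongs. Origin: centre of the plate's underside (60 mm above the cassette's when closed).
- pad_yellow: yellow position: flat yellow rectangle 64 (x) x 108 (y) mm painted flush on the cooling plate's floor. Origin: its centre, at the floor (30 mm above the table).
- cassette_yellow: yellow reagent cassette: white open box with a yellow band and yellow caps inside, 56 (x) x 100 (y) x 60 (z) mm, walls 4 mm (mouth 48 x 92 mm), about 0.2 kg; may be absent. Origin: centre of its underside.
- lid_yellow: yellow lid: plate 56 (x) x 100 (y) x 8 mm; below it a white plug 40 x 84 x 8 mm enters the mouth; above it a bar handle along y, 10 mm thick, 94 long, 44 to 58 mm above the origin, on two end posts (opening under it 36 high, 82 wide). Hangs level by the bar, y along the rack's y; grip between the prongs. Origin: centre of the plate's underside (60 mm above the cassette's when closed).
There are look-alikes about, which are no part of the job. What is shaped like the cassette_yellow but orange is not meant.

How it is judged:
On the way, in this order (a step that is already met when the one before it is completed fails the run):
1. the spent cassette is in the return tray, every cassette present sits on its own colour and wears its own lid, spare lids hang (x of spent in the frame of tray between -0.03 and 0.03 m and y of spent in the frame of tray between -0.03 and 0.03 m and z of spent in the frame of tray below 0.009 m and angle between each of spent, cassette_blue, cassette_red, cassette_yellow's own z axis and vertical below 0.05 rad and horizontal distance between cassette_blue and pad_blue below 0.008 m and angle between the y axis of cassette_blue and the y axis of pad_blue, either way round below 0.1 rad and z of cassette_blue in the frame of pad_blue between -0.004 and 0.004 m and horizontal distance between cassette_red and pad_red below 0.008 m and angle between the y axis of cassette_red and the y axis of pad_red, either way round below 0.1 rad and z of cassette_red in the frame of pad_red between -0.004 and 0.004 m and horizontal distance between cassette_yellow and pad_yellow below 0.008 m and angle between the y axis of cassette_yellow and the y axis of pad_yellow, either way round below 0.1 rad and z of cassette_yellow in the frame of pad_yellow between -0.004 and 0.004 m and horizontal distance between lid_blue and cassette_blue below 0.0068 m and angle between the y axis of lid_blue and the y axis of cassette_blue, either way round below 0.12 rad and z of lid_blue in the frame of cassette_blue between 0.057 and 0.063 m and horizontal distance between lid_red and cassette_red below 0.0068 m and angle between the y axis of lid_red and the y axis of cassette_red, either way round below 0.12 rad and z of lid_red in the frame of cassette_red between 0.057 and 0.063 m and horizontal distance between lid_yellow and cassette_yellow below 0.0068 m and angle between the y axis of lid_yellow and the y axis of cassette_yellow, either way round below 0.12 rad and z of lid_yellow in the frame of cassette_yellow between 0.057 and 0.063 m and (distance of lid_blue from where it was at the start of the episode below 0.03 m or (horizontal distance between lid_blue and cassette_blue below 0.0068 m and angle between the y axis of lid_blue and the y axis of cassette_blue, either way round below 0.12 rad and z of lid_blue in the frame of cassette_blue between 0.057 and 0.063 m)) and (distance of lid_red from where it was at the start of the episode below 0.03 m or (horizontal distance between lid_red and cassette_red below 0.0068 m and angle between the y axis of lid_red and the y axis of cassette_red, either way round below 0.12 rad and z of lid_red in the frame of cassette_red between 0.057 and 0.063 m)) and (distance of lid_yellow from where it was at the start of the episode below 0.03 m or (horizontal distance between lid_yellow and cassette_yellow below 0.0068 m and angle between the y axis of lid_yellow and the y axis of cassette_yellow, either way round below 0.12 rad and z of lid_yellow in the frame of cassette_yellow between 0.057 and 0.063 m))), for 0.2 s.
2. the start button is pressed down (value of joint start_button above 0.0055 m), for 0.05 s.
At the end, for the whole second after the job is handed in: Spent cassette flat in the tray; each cassette within 8 mm and 0.1 rad of its own colour; its lid on it within 6.8 mm, 0.12 rad and 3 mm in height; spare lids still hang (moved under 30 mm); button pressed once all was closed, now released; all at rest (all of step 1 and linear speed of each of cassette_blue, cassette_red, cassette_yellow, lid_blue, lid_red, lid_yellow below 0.02 m/s and value of joint start_button below 0.002 m); the robot touches nothing.
It fails at once if the wash bottle is pushed more than 50 mm or tipped (distance of wash_bottle from where it was at the start of the episode above 0.05 m or angle between wash_bottle's own z axis and vertical above 0.5 rad).
It fails at once if the tube rack is pushed more than 50 mm or tipped (distance of tube_rack from where it was at the start of the episode above 0.05 m or angle between tube_rack's own z axis and vertical above 0.5 rad).
It fails at once if the jar is pushed more than 50 mm or tipped (distance of jar from where it was at the start of the episode above 0.05 m or angle between jar's own z axis and vertical above 0.5 rad).
Of cassette_blue, cassette_red, cassette_yellow only 2 to 3 are there at a start; the rules pass over those that are not, and their reading is None.
At some moment in a run one of cassette_blue, cassette_red, cassette_yellow may be knocked a few centimetres aside while the robot is not near it.
It also fails if it takes over 210 s, if anything falls off the work surface, if the arm or the gripper's body presses on something with over 40 N, if the wrist force passes 120 N, or if a joint passes its speed limit or range.

## Working session

There is one attempt and no reset: what is moved stays moved. The work goes in short steps, Python scripts to look and compute and a shell command to move; the robot and the scene stay as the last step left them, time stands still between calls to the robot, and variables do not carry over. Pictures are saved under pics/ and viewed, at most 14 in all, crops included, and the job is handed in when it is done.

```bash
mkdir -p pics; ls; python3 - <<'E'
from rig import telemetry, viewer
import cv2
for c in ("top","side"):
    cv2.imwrite(f"pics/{c}0.png", viewer.camera(c)); print(c, viewer.camera_info(c))
o=telemetry.get_obs(); print(o)
E
```

```text
pics
top {'intrinsics': array([[433.00572939,   0.        , 260.1661292 ],
       [  0.        , 433.00572939, 193.78961275],
       [  0.        ,   0.        ,   1.        ]]), 'rvec': array([ 2.11428024, -2.17900597,  0.10969034]), 'tvec': array([-0.0553343 ,  0.54008212,  1.38210025])}
side {'intrinsics': array([[366.85341345,   0.        , 254.81008276],
       [  0.        , 366.85341345, 195.66281955],
       [  0.        ,   0.        ,   1.        ]]), 'rvec': array([ 0.13772251, -2.91173872,  1.11659913]), 'tvec': array([0.51925082, 0.19638704, 1.33242127])}
{'time': 0.1, 'q': array([-1.52748638e+00,  5.28380871e-01,  1.43374529e+00, -1.98168181e-05,
        1.18139476e+00, -1.78497227e-01]), 'joint_velocities': array([-0.00022489, -0.00125477, -0.00204024,  0.00024332, -0.00142217,
        0.00168293]), 'joint_torque': array([-5.37683331e-05, -4.40986061e+01, -1.77151144e+01,  6.35189912e-02,
        5.34148165e-02, -3.87946579e-05]), 'position': array([ 0.13749006, -0.60899059,  0.201374  ]), 'tool_rot': array([ 9.93855619e-01,  1.10680078e-01,  5.59775241e-05, -9.62549534e-04]), 'ft_force': array([ 0.17661505, -0.09483073,  0.15408015]), 'moment': array([ 0.02599602,  0.00390136, -0.04318253]), 'grip_force': 0.0, 'grip_width': 0.08696132254320742}
```

View pics/top0.png

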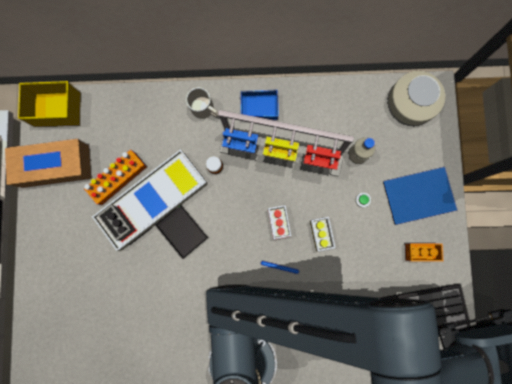

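View pics/side0.png

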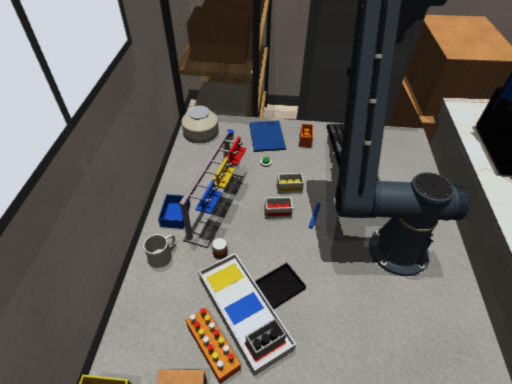

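Top view: the red cassette is at about (279,222), the yellow at (321,234) and an orange look-alike at (423,252). The spent cassette at (115,225) is on the plate's third (red) position. The tray is at (182,232), the lids hang blue/yellow/red at (239,140), (281,150) and (322,157), and the button is at (364,200). No blue cassette shows so far.

```bash
cat > h.py <<'E'
import numpy as np, cv2
from rig import telemetry, viewer
from scipy.optimize import least_squares
from scipy.spatial.transform import Rotation as Rn
INF={c:viewer.camera_info(c) for c in ("top","side")}
def proj(c,P):
    i=INF[c]; return cv2.projectPoints(np.asarray(P,float).reshape(-1,1,3),i["rvec"],i["tvec"],i["intrinsics"],None)[0].reshape(-1,2)
def back(c,px,z):
    i=INF[c]; R=cv2.Rodrigues(i["rvec"])[0]; t=i["tvec"].ravel()
    d=np.c_[np.atleast_2d(px),np.ones(len(np.atleast_2d(px)))]@np.linalg.inv(i["intrinsics"]).T@R; o=-R.T@t
    return o+d*((z-o[2])/d[:,2])[:,None]
def grab(tag=None):
    im={c:viewer.camera(c) for c in ("top","side")}
    if tag: [cv2.imwrite(f"pics/{c}_{tag}.png",im[c]) for c in im]
    return im
def rec(c,n):
    return [(round(r["p"],2),[round(v) for v in r["bbox"]]) for r in viewer.recognise(c,n) if r["p"]>.2][:3]
E
python3 - <<'E'
from h import *
grab()
for n in "cool_plate tray spent cassette_blue cassette_red cassette_yellow lid_blue lid_red lid_yellow pad_blue pad_red pad_yellow rack start_button_top wash_bottle jar tube_rack".split():
    for c in ("top","side"):
        r=rec(c,n)
        print(n,c,[(p,b,back(c,[b[0]+b[2]/2,b[1]+b[3]/2],0.03)[0,:2].round(3).tolist()) for p,b in r])
a=cv2.imread("pics/top0.png"); s=cv2.imread("pics/side0.png")
A=cv2.resize(a[80:290,80:460],None,fx=2.1,fy=2.1,interpolation=cv2.INTER_CUBIC); print(A.shape); cv2.imwrite("pics/ztop.png",A)
S=cv2.resize(s[110:384,150:350],None,fx=2.1,fy=2.1,interpolation=cv2.INTER_CUBIC); cv2.imwrite("pics/zside.png",S)
E
```

```text
cool_plate top [(0.8, [93, 148, 113, 102], [0.533, 0.293])]
cool_plate side [(0.95, [202, 255, 94, 118], [0.512, 0.307])]
tray top [(0.92, [151, 207, 57, 53], [0.417, 0.194]), (0.7, [217, 108, 138, 66], [0.712, -0.162])]
tray side [(0.58, [254, 264, 53, 46], [0.419, 0.206]), (0.57, [262, 194, 30, 26], [0.447, -0.133])]
spent top [(0.6, [99, 207, 34, 31], [0.459, 0.403])]
spent side [(0.73, [202, 257, 91, 117], [0.516, 0.312]), (0.71, [246, 318, 41, 44], [0.453, 0.381])]
cassette_blue top []
cassette_blue side []
cassette_red top [(0.69, [271, 205, 21, 35], [0.443, -0.138])]
cassette_red side [(0.71, [266, 195, 25, 24], [0.442, -0.134])]
cassette_yellow top [(0.74, [406, 242, 37, 21], [0.333, -0.59]), (0.57, [311, 215, 23, 36], [0.405, -0.269]), (0.25, [206, 155, 21, 22], [0.636, 0.07])]
cassette_yellow side [(0.98, [278, 174, 26, 19], [0.396, -0.265]), (0.68, [298, 128, 14, 22], [0.339, -0.558]), (0.57, [179, 134, 68, 111], [0.709, -0.2])]
lid_blue top [(0.94, [222, 128, 39, 27], [0.716, -0.014])]
lid_blue side [(0.97, [195, 182, 27, 32], [0.719, -0.153]), (0.48, [183, 130, 67, 119],
[... 695 characters left out ...]
0.706, -0.155])]
rack side [(0.89, [180, 131, 64, 117], [0.713, -0.199])]
start_button_top top [(0.5, [360, 192, 8, 12], [0.514, -0.409]), (0.4, [167, 160, 30, 36], [0.599, 0.185])]
start_button_top side [(0.23, [200, 254, 95, 120], [0.517, 0.307])]
wash_bottle top [(0.84, [348, 138, 27, 25], [0.672, -0.41]), (0.68, [217, 109, 137, 64], [0.712, -0.161])]
wash_bottle side [(0.41, [231, 127, 4, 13], [0.675, -0.563])]
jar top [(0.68, [206, 156, 19, 19], [0.638, 0.074])]
jar side [(0.64, [185, 311, 59, 73], [0.602, 0.417]), (0.6, [209, 238, 19, 21], [0.643, 0.078])]
tube_rack top [(0.86, [86, 148, 61, 54], [0.616, 0.403])]
tube_rack side [(0.72, [187, 309, 55, 74], [0.602, 0.413])]
(441, 798, 3)
```

View pics/ztop.png

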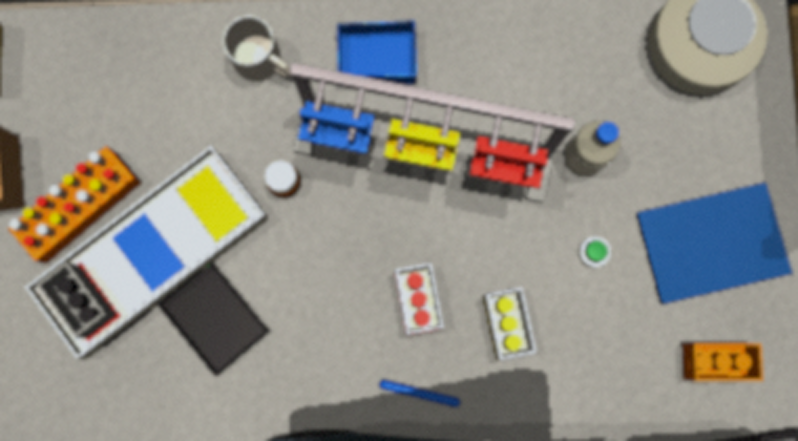

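View pics/zside.png

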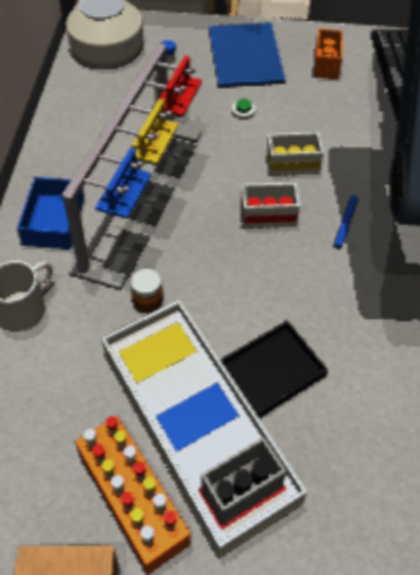

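Two things could be the yellow cassette. The one at (321,234) is a white box with a yellow band and yellow caps. The one at (423,252) is an all-orange box, so it is the look-alike. The enlarged crops confirm (321,234). Next I fit poses using both cameras.

```bash
cat >> h.py <<'E'
from scipy.optimize import minimize
def box(sx,sy,z0,z1,cx=0,cy=0):
    return np.array([[cx+a*sx/2,cy+b*sy/2,z] for a in(-1,1) for b in(-1,1) for z in(z0,z1)])
CAS=[box(.056,.1,0,.06)]
LID=[box(.056,.1,0,.008),box(.01,.094,.044,.058),box(.01,.006,.008,.058,0,.044),box(.01,.006,.008,.058,0,-.044)]
def sil(c,boxes,x,y,yaw,z,S=4):
    m=np.zeros((384*S,512*S),np.uint8); R=Rn.from_euler("z",yaw).as_matrix()
    for b in boxes:
        p=(proj(c,b@R.T+[x,y,z])+.5)*S-.5
        cv2.fillConvexPoly(m,cv2.convexHull(np.round(p*16).astype(np.int32)),255,shift=4)
    return cv2.resize(m,(512,384),interpolation=cv2.INTER_AREA)/255.
def fit(masks,boxes,x0,z,win=.12):
    W={}
    for c in masks:
        w=np.zeros((384,512)); p=proj(c,[[x0[0],x0[1],z+.03]])[0]
        r=win*INF[c]["intrinsics"][0,0]/1.3; cv2.circle(w,tuple(int(v) for v in p),int(r),1.,-1); W[c]=w
    g=lambda a:cv2.GaussianBlur(a,(0,0),1.2)
    M={c:g(masks[c]*W[c]) for c in masks}
    f=lambda v:sum(((g(sil(c,boxes,v[0]/100,v[1]/100,v[2]/10,z))-M[c])**2).sum()/(M[c]**2).sum() for c in masks)
    best=None
    s=np.array([x0[0]*100,x0[1]*100,x0[2]*10])
    r=minimize(f,s,method="Nelder-Mead",options=dict(initial_simplex=s+np.r_[np.zeros((1,3)),np.diag([1.5,1.5,2.])],xatol=.01,fatol=1e-5))
    return np.array([r.x[0]/100,r.x[1]/100,r.x[2]/10]),round(r.fun/len(masks),3)
def hsv(im): return [a.astype(int) for a in cv2.split(cv2.cvtColor(im,cv2.COLOR_BGR2HSV))]
def col(im,n):
    H,S,V=hsv(im); ok=(S>110)&(V>50)
    return (ok&{"blue":(H>100)&(H<130),"red":(H<8)|(H>172),"yellow":(H>24)&(H<36),"green":(H>45)&(H<85)}[n]).astype(float)
def casmask(im,n):  # white rim/walls or own colour
    H,S,V=hsv(im); m=((V>170)&(S<45)|(col(im,n)>0)).astype(np.uint8)
    return cv2.morphologyEx(m,cv2.MORPH_CLOSE,np.ones((7,7)))*1.
E
python3 - <<'E'
from h import *
im={c:cv2.imread(f"pics/{c}0.png") for c in("top","side")}
pads={n:fit({c:col(im[c],n) for c in im},[box(.064,.108,0,0)],g,.03,.1) for n,g in(("blue",(.528,.29,-.6)),("yellow",(.604,.19,-.6)))}
# which of the yaw conventions
for n in pads:print("pad",n,pads[n])
print("sep",np.hypot(*(pads["blue"][0]-pads["yellow"][0])[:2]), "dir",np.arctan2(*(pads["yellow"][0]-pads["blue"][0])[[1,0]]))
for n,g in(("red",(.44,-.137,.1)),("yellow",(.4,-.267,.1))):
    for cs in (("top","side"),("top",),("side",)): print("cas",n,cs,fit({c:casmask(im[c],n) for c in cs},CAS,g,0,.09))
for n,g in(("blue",(.70,-.03,-.2)),("yellow",(.67,-.15,-.2)),("red",(.64,-.27,-.2))):
    for cs in (("top","side"),("top",)): print("lid",n,cs,fit({c:col(im[c],n) for c in cs},LID,g,.166,.08))
H={c:hsv(im[c]) for c in im}
print("tray",fit({c:((H[c][2]<60)&(H[c][1]<90))*1. for c in im},[box(.108,.148,0,.022)],(.418,.2,-.6),0,.13))
for c in im:
    ys,xs=np.nonzero(col(im[c],"green")); print("btn",c,xs.mean(),ys.mean(),len(xs),[back(c,[xs.mean(),ys.mean()],z)[0].round(4).tolist() for z in(.02,.04)])
# spent: grey appearance values
for c,p in(("top",(115,225)),("side",(262,340))): print(c,im[c][p[1]-14:p[1]+15:4,p[0]-16:p[0]+17:4].mean(2).astype(int))
E
```

```text
pad blue (array([ 0.53096208,  0.28985146, -0.93037732]), np.float64(0.014))
pad yellow (array([ 0.60466671,  0.18885829, -0.94742958]), np.float64(0.016))
sep 0.12502797074435715 dir -0.9403502337418133
cas red ('top', 'side') (array([ 0.44322006, -0.13264893,  1.67078275]), np.float64(0.114))
cas red ('top',) (array([ 0.44608646, -0.12982888,  1.71651787]), np.float64(0.075))
cas red ('side',) (array([ 0.44024693, -0.13937101,  1.59921938]), np.float64(0.072))
cas yellow ('top', 'side') (array([ 0.41882988, -0.28831411, -0.01654688]), np.float64(1.16))
cas yellow ('top',) (array([ 0.40605454, -0.27466778,  1.75017964]), np.float64(0.305))
cas yellow ('side',) (array([ 0.41741405, -0.25698853, -0.0302999 ]), np.float64(1.584))
lid blue ('top', 'side') (array([ 0.68434125, -0.01851094, -0.21667777]), np.float64(0.163))
lid blue ('top',) (array([ 0.68405989, -0.01774181, -0.24235716]), np.float64(0.25))
lid yellow ('top', 'side') (array([ 0.65318281, -0.1411962 , -0.09464268]), np.float64(1.653))
lid yellow ('top',) (array([ 0.65403042, -0.13887542, -0.23391515]), np.float64(0.159))
l
[... 367 characters left out ...]
66666666666 30 [[0.5112, -0.4096, 0.02], [0.5103, -0.3877, 0.04]]
top [[179 123  46  61 137  41 159 214 217]
 [114  41  46  44  24 112  45 196 215]
 [173  46  82  64  38 100  71  61 207]
 [108 165  43 106  42  30 117  44 118]
 [181 119 121  44 114  43  54 113  39]
 [155 175 164  73  57  51  59 106  42]
 [158 160 130 184  46 115  79  49 164]
 [163 160 170 104 164  63  73 186 153]]
side [[215 214 214 213 160  37  34  32  52]
 [216 216 179  66  35  39  79  31  31]
 [211  96  34  36  65  41  32  31  29]
 [ 96  44  47  98  37  32  15  16 140]
 [ 52 136  36  34   7  13 136  64  34]
 [100  34  57  31 125 118  36  34  69]
 [213  35  95 122  49  35  41 120 197]
 [192 148  32  34  36  83 189 208 203]]
```

```bash
cat > v.py <<'E'
from h import *
def tile(im,c,items,ctr,z,half=22,k=8):
    p=proj(c,[[ctr[0],ctr[1],z+.03]])[0]; u,v=int(p[0])-half,int(p[1])-half
    a=cv2.resize(im[c][v:v+2*half,u:u+2*half],None,fx=k,fy=k,interpolation=cv2.INTER_CUBIC)
    for boxes,x in items:
        for b in boxes:
            R=Rn.from_euler("z",x[2]).as_matrix(); q=(proj(c,b@R.T+[x[0],x[1],z])-[u,v]+.5)*k
            cv2.polylines(a,[cv2.convexHull(q.astype(np.int32))],True,(255,0,255),1)
    return a
E
python3 - <<'E'
from v import *
im={c:cv2.imread(f"pics/{c}0.png") for c in("top","side")}
T=[]
for n,g in(("red",(.444,-.133,1.68)),("yellow",(.4,-.267,1.68))):
    x,e=fit({"top":casmask(im["top"],n)},CAS,g,0,.06); print(n,x,e)
    x2,e=fit({c:casmask(im[c],n) for c in im},CAS,g,0,.06); print(n,x2,e)
    T.append(np.vstack([tile(im,c,[(CAS,x)],x,0,16,12) for c in im]))
cv2.imwrite("pics/cas.png",cv2.resize(np.hstack(T),None,fx=.77,fy=.77))
for n,g in(("blue",(.684,-.018,-.24)),("yellow",(.654,-.139,-.24)),("red",(.625,-.26,-.24))):
    print("lid",n,fit({c:col(im[c],n) for c in im},LID,g,.166,.06),fit({"side":col(im["side"],n)},LID,g,.166,.06))
E
```

```text
red [ 0.44610129 -0.12991142  1.71800866] 0.002
red [ 0.44376922 -0.1325764   1.67150559] 0.08
yellow [ 0.40457057 -0.27339421  1.75924754] 0.033
yellow [ 0.40388897 -0.27699446  1.56197054] 1.068
lid blue (array([ 0.68398605, -0.0195605 , -0.21167351]), np.float64(0.112)) (array([ 0.68298931, -0.02571825, -0.17937426]), np.float64(0.12))
lid yellow (array([ 0.65226326, -0.14264013, -0.0309093 ]), np.float64(1.675)) (array([ 0.64946365, -0.14703169,  0.1308692 ]), np.float64(3.019))
lid red (array([ 0.62536448, -0.26152415, -0.19739795]), np.float64(0.09)) (array([ 0.62398009, -0.26601509, -0.12772197]), np.float64(0.092))
```

View pics/cas.png

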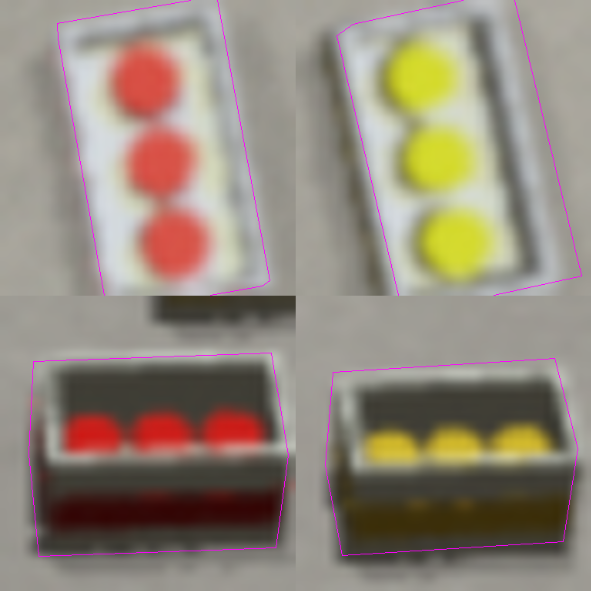

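The tiles show the red fit is tight. The yellow fit is about 4 mm too far to the right (−y), which the grasp will centre. I move the arm towards the plate in an arc, then measure the spent cassette and tray and check for a blue cassette under where the arm was.

```bash
R='{"translation":[148,-107,-33],"roll":0,"gripper":87}'
cat > go.py <<'E'
import sys,numpy as np
from h import telemetry,Rn
o=telemetry.get_obs(); x,y,z=o["position"]; R=Rn.from_quat(o["tool_rot"]).as_matrix(); phi=np.arctan2(R[1,0],R[0,0])
print("t%.1f pos"%o["time"],o["position"].round(4),"phi %.3f w %.4f gf %.1f q6 %.2f F"%(phi,o["grip_width"],o["grip_force"],o["q"][5]),o["ft_force"].round(1),"tilt",R[:2,2].round(3))
if len(sys.argv)>1:
    t=[float(v) for v in sys.argv[1:]]
    d=R.T@(np.array(t[:3])-o["position"])*1000; print("tool shift mm",d.round(1),"dist %.0f"%np.linalg.norm(d), "roll deg %.1f"%-np.degrees((t[3]-phi+np.pi/2)%np.pi-np.pi/2) if len(t)>3 else "")
E
python3 -m creep '[{"translation":[148,-107,-33],"roll":0,"gripper":87},{"translation":[148,-107,-33],"roll":0,"gripper":87},{"translation":[148,-107,-33],"roll":0,"gripper":87},{"translation":[148,-107,-33],"roll":0,"gripper":87},{"translation":[148,-107,-33],"roll":0,"gripper":87}]'
python3 -m creep '[{"translation":[148,-107,-33],"roll":0,"gripper":87},{"translation":[148,-107,-33],"roll":0,"gripper":87},{"translation":[148,-107,-33],"roll":0,"gripper":87},{"translation":[148,-107,-33],"roll":0,"gripper":87},{"translation":[148,-107,-33],"roll":0,"gripper":87}]'
python3 -m creep '[{"translation":[148,-107,-33],"roll":0,"gripper":87},{"translation":[148,-107,-33],"roll":0,"gripper":87},{"translation":[148,-107,-33],"roll":0,"gripper":87},{"translation":[148,-107,-33],"roll":0,"gripper":87},{"translation":[148,-107,-33],"roll":0,"gripper":87}]'
python3 go.py .457 .391 .2 .63
python3 - <<'E'
from v import *
old={c:cv2.imread(f"pics/{c}0.png") for c in("top","side")}
H={c:hsv(old[c]) for c in old}
print("tray",fit({c:((H[c][2]<60)&(H[c][1]<90))*1. for c in old},[box(.108,.148,0,.022)],(.42,.197,-.94),0,.085))
pl=sil("top",[box(.34,.12,0,.0)],.531,.29,-.94,.04)>.9
m=((H["top"][2]<165)&pl&~((H["top"][0]>95)&(H["top"][1]>110))&(H["top"][1]<110))*1.
cx=cv2.morphologyEx(m.astype(np.uint8),cv2.MORPH_CLOSE,np.ones((5,5)))*1.
x,e=fit({"top":cx},CAS,(.457,.391,-.94),.03,.08); print("spent",x,e)
im=grab("1"); T=np.hstack([tile(old,"top",[(CAS,x)],x,.03,20,14),cv2.resize(im["top"][180:384,200:450],(686,560))])
cv2.imwrite("pics/sp.png",cv2.resize(T,(800,358)))
E
```

```text
time: 2.32
position: [0.2608, -0.4686, 0.236]
tool_rot: [0.994, 0.112, 0.001, -0.001]
ft_force: [0.4, -0.2, 0.3]
grip_width: 0.0868
grip_force: 0.0
time: 2.73
position: [0.3816, -0.3322, 0.2694]
tool_rot: [0.994, 0.112, 0.001, -0.0]
ft_force: [-0.4, -0.4, -0.8]
grip_width: 0.0871
grip_force: 0.0
time: 3.15
position: [0.5029, -0.1954, 0.3026]
tool_rot: [0.994, 0.112, 0.002, -0.0]
ft_force: [0.6, -0.3, 1.2]
grip_width: 0.0868
grip_force: 0.0
t3.1 pos [ 0.5029 -0.1954  0.3026] phi 0.225 w 0.0868 gf 0.0 q6 0.77 F [ 0.6 -0.3  1.2] tilt [0.003 0.   ]
tool shift mm [  85.8 -581.8  102.7] dist 597 roll deg -23.2
tray (array([ 0.4267951 ,  0.19302361, -0.90466942]), np.float64(0.889))
spent [ 0.45649279  0.38830368 -0.93770891] 0.028
```

View pics/sp.png

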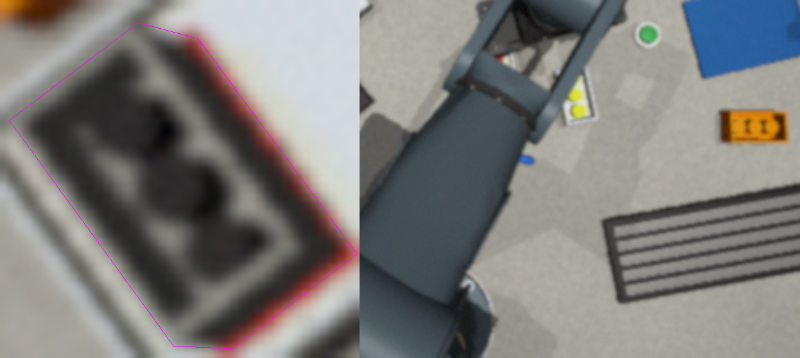

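The crops show the spent cassette on the red position, with its red border visible at the lower right. Nothing lies under where the arm was except a grille, so the blue cassette is absent. I move on to the spent cassette.

```bash
python3 -m creep '[{"translation":[29,-194,34],"roll":0,"gripper":87},{"translation":[29,-194,34],"roll":0,"gripper":87},{"translation":[29,-194,34],"roll":0,"gripper":87},{"translation":[29,-194,34],"roll":0,"gripper":87},{"translation":[29,-194,34],"roll":0,"gripper":87}]' >/dev/null
python3 -m creep '[{"translation":[29,-194,34],"roll":0,"gripper":87},{"translation":[29,-194,34],"roll":0,"gripper":87},{"translation":[29,-194,34],"roll":0,"gripper":87},{"translation":[29,-194,34],"roll":0,"gripper":87},{"translation":[29,-194,34],"roll":0,"gripper":87}]' >/dev/null
python3 -m creep '[{"translation":[29,-194,34],"roll":-23,"gripper":87},{"translation":[29,-194,34],"roll":-23,"gripper":87},{"translation":[29,-194,34],"roll":-23,"gripper":87},{"translation":[29,-194,34],"roll":-23,"gripper":87},{"translation":[29,-194,34],"roll":-23,"gripper":87}]' 
python3 go.py .457 .391 .078 .63
python3 - <<'E'
from h import *
old=cv2.imread("pics/top0.png")
m=(old.max(2)<75).astype(np.uint8); k,l,s,c=cv2.connectedComponentsWithStats(m)
for i in range(1,k):
    if s[i,4]>300 and 140<c[i][0]<220: print(s[i],c[i],back("top",c[i],.01)[0]); print(cv2.minAreaRect(back("top",np.argwhere(l==i)[:,::-1].astype(float),.015)[:,:2].astype(np.float32)))
E
```

```text
time: 4.5
position: [0.4566, 0.3895, 0.1984]
tool_rot: [0.952, 0.307, -0.0, 0.0]
ft_force: [0.7, -0.1, -0.1]
grip_width: 0.0873
grip_force: 0.0
t4.5 pos [0.4566 0.3895 0.1984] phi 0.624 w 0.0873 gf 0.0 q6 1.47 F [ 0.7 -0.1 -0.1] tilt [-0. -0.]
tool shift mm [  1.2  -1.  120.4] dist 120 roll deg -0.3
[ 154  203   54   55 1457] [180.72203157 230.68840082] [0.42665319 0.19453541 0.01      ]
((0.42821916937828064, 0.1925731748342514), (0.1493270993232727, 0.11200223863124847), 38.27326583862305)
```

```bash
python3 -m creep '[{"translation":[1,-1,40],"roll":0,"gripper":87},{"translation":[1,-1,80],"roll":0,"gripper":87},{"translation":[1,-1,105],"roll":0,"gripper":87},{"translation":[1,-1,120],"roll":0,"gripper":87},{"translation":[1,-1,120],"roll":0,"gripper":87}]' 25 >/dev/null
python3 go.py
python3 -m creep '[{"translation":[0,0,0],"roll":0,"gripper":40},{"translation":[0,0,0],"roll":0,"gripper":40},{"translation":[0,0,0],"roll":0,"gripper":40},{"translation":[0,0,0],"roll":0,"gripper":40},{"translation":[0,0,0],"roll":0,"gripper":40}]' >/dev/null
python3 -m creep '[{"translation":[0,0,0],"roll":0,"gripper":40},{"translation":[0,0,0],"roll":0,"gripper":40},{"translation":[0,0,0],"roll":0,"gripper":40},{"translation":[0,0,0],"roll":0,"gripper":40}]' >/dev/null
python3 go.py
python3 -m creep '[{"translation":[0,0,-30],"roll":0,"gripper":40},{"translation":[0,0,-60],"roll":0,"gripper":40},{"translation":[0,0,-90],"roll":0,"gripper":40},{"translation":[0,0,-90],"roll":0,"gripper":40}]' >/dev/null
python3 go.py .427 .193 .168 .65
```

```text
t4.9 pos [0.4547 0.3865 0.075 ] phi 0.622 w 0.0869 gf 0.0 q6 1.47 F [0.4 0.4 1.3] tilt [-0.008 -0.005]
t5.7 pos [0.4571 0.3895 0.0794] phi 0.623 w 0.0418 gf 0.0 q6 1.47 F [ 0.4 -0.2 -0.6] tilt [0. 0.]
t6.0 pos [0.4608 0.3918 0.1754] phi 0.623 w 0.0396 gf 0.0 q6 1.47 F [-0.2  0.2 -0.7] tilt [0.011 0.006]
tool shift mm [-143.6  141.7    5.8] dist 202 roll deg -1.5
```

The fingers closed to 40 mm on nothing, so I look at what happened.

```bash
python3 - <<'E'
from v import *
im=grab("2")
a=cv2.resize(im["top"][130:290,70:270],(500,400)); b=cv2.resize(im["side"][240:380,190:310],(300,350)); b=cv2.copyMakeBorder(b,0,50,0,0,0)
cv2.imwrite("pics/s2.png",np.hstack([a,b]))
E
```

```text
(no output)
```

View pics/s2.png

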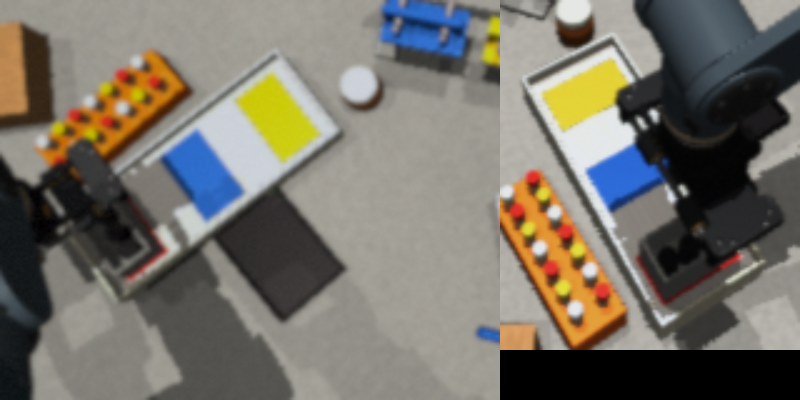

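```bash
python3 - <<'E'
from h import *
p=telemetry.get_obs()["position"]
for c in INF: print(c, proj(c,[p,p+[0,0,.05],p-[0,0,.019],[.457,.39,.09],[.457,.39,.03]]).round(1).tolist())
im=cv2.imread("pics/side_2.png"); a=cv2.resize(im[270:370,210:340],(780,600),interpolation=cv2.INTER_CUBIC)
for q,k in((p,(255,0,255)),(p-[0,0,.019],(0,255,255))):
    u=(proj("side",[q])[0]-[210,270])*6; cv2.circle(a,tuple(int(v) for v in u),5,k,-1)
cv2.imwrite("pics/s3.png",a)
E
```

```text
top [[103.5, 219.9], [96.7, 218.8], [105.9, 220.3], [113.3, 221.8], [119.9, 222.9]]
side [[266.4, 323.1], [267.1, 315.1], [266.1, 326.0], [265.6, 335.0], [264.9, 342.9]]
```

View pics/s3.png

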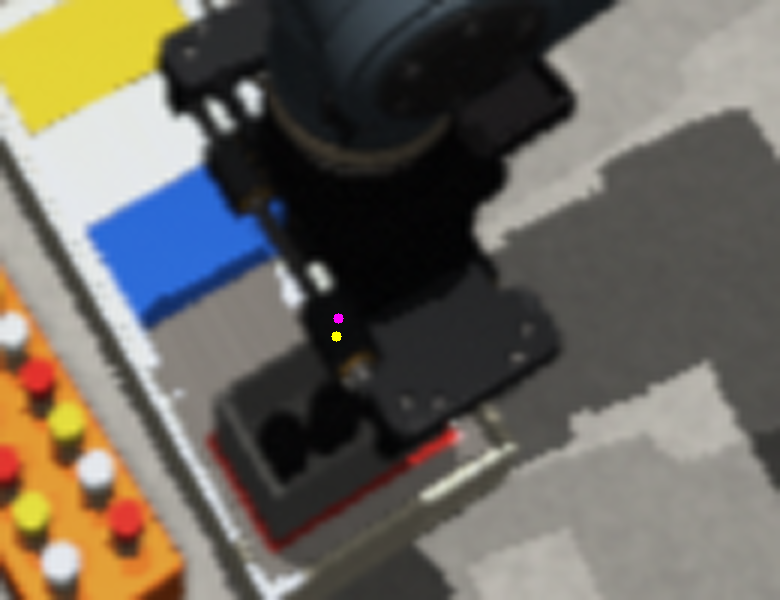

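```bash
python3 - <<'E'
from v import *
old={c:cv2.imread(f"pics/{c}0.png") for c in("top","side")}
x=(.457,.39,-.94)
T=[]
for c in old:
    a=tile(old,c,[(CAS,x)],x,.03,28,14)
    p=proj(c,[[x[0],x[1],.06]])[0]; u=np.array([int(p[0])-28,int(p[1])-28])
    R=Rn.from_euler("z",-.94).as_matrix(); b=box(.36,.14,0,.052)@R.T+[.531,.29,0]
    cv2.polylines(a,[cv2.convexHull(((proj(c,b)-u+.5)*14).astype(np.int32))],True,(0,200,0),1); T.append(cv2.resize(a,(400,400)))
cv2.imwrite("pics/s4.png",np.hstack(T))
E
```

```text
(no output)
```

View pics/s4.png

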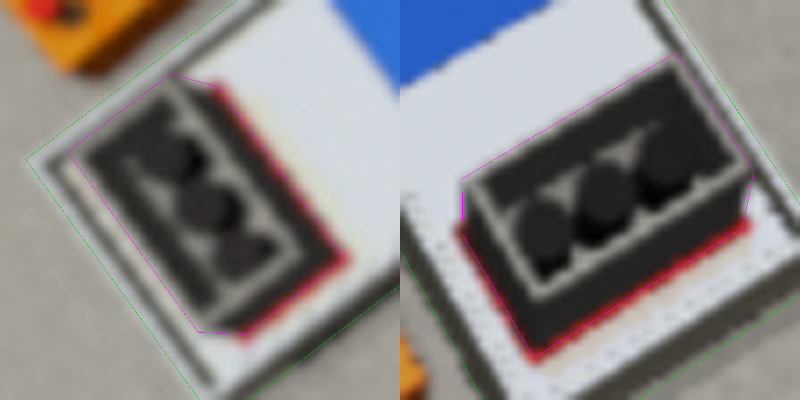

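The fit agrees with both pictures (rim corners at (172,75) and (345,258) top, (465,180) and (750,165) side), so the cassette is where I thought. I retry and record the closing step by step.

```bash
python3 -m creep '[{"translation":[4,-4,0],"roll":0,"gripper":87},{"translation":[4,-4,0],"roll":0,"gripper":87},{"translation":[4,-4,0],"roll":0,"gripper":87},{"translation":[4,-4,0],"roll":0,"gripper":87},{"translation":[4,-4,0],"roll":0,"gripper":87}]' 25 >/dev/null
python3 -m creep '[{"translation":[0,0,0],"roll":0,"gripper":87},{"translation":[0,0,0],"roll":0,"gripper":87},{"translation":[0,0,0],"roll":0,"gripper":87},{"translation":[0,0,0],"roll":0,"gripper":87},{"translation":[0,0,0],"roll":0,"gripper":87}]' >/dev/null
python3 go.py .457 .390 .078 .63
```

```text
t6.9 pos [0.458  0.395  0.1693] phi 0.623 w 0.0861 gf 0.0 q6 1.47 F [ 1.   0.1 -1. ] tilt [0. 0.]
tool shift mm [-3.8  3.4 91.3] dist 91 roll deg -0.4
```

```bash
python3 -m creep '[{"translation":[-4,3,30],"roll":0,"gripper":87},{"translation":[-4,3,60],"roll":0,"gripper":87},{"translation":[-4,3,84],"roll":0,"gripper":87},{"translation":[-4,3,92],"roll":0,"gripper":87},{"translation":[-4,3,92],"roll":0,"gripper":87}]' 25 >/dev/null
python3 go.py
python3 -m creep '[{"translation":[0,0,0],"roll":0,"gripper":50},{"translation":[0,0,0],"roll":0,"gripper":50}]' >/dev/null
python3 go.py
python3 -m creep '[{"translation":[0,0,0],"roll":0,"gripper":50},{"translation":[0,0,0],"roll":0,"gripper":50}]' >/dev/null
python3 go.py
python3 -m creep '[{"translation":[0,0,0],"roll":0,"gripper":50},{"translation":[0,0,0],"roll":0,"gripper":50}]' >/dev/null
python3 go.py
python3 -m creep '[{"translation":[0,0,0],"roll":0,"gripper":50},{"translation":[0,0,0],"roll":0,"gripper":50}]' >/dev/null
python3 go.py
```

```text
t7.3 pos [0.4549 0.3893 0.0751] phi 0.623 w 0.0869 gf 0.0 q6 1.47 F [-0.2 -0.1  0.4] tilt [-0.004 -0.003]
t7.5 pos [0.4578 0.391  0.0788] phi 0.623 w 0.0802 gf 0.0 q6 1.47 F [ 0.9 -0.5  0.7] tilt [0.003 0.002]
t7.7 pos [0.4575 0.3909 0.0788] phi 0.623 w 0.0678 gf 0.0 q6 1.47 F [ 0.6 -0.3  1.1] tilt [0.003 0.002]
t7.8 pos [0.4569 0.3905 0.078 ] phi 0.623 w 0.0556 gf 0.0 q6 1.47 F [-0.2  0.4  0. ] tilt [0.001 0.001]
t8.0 pos [0.4565 0.3903 0.0775] phi 0.623 w 0.0511 gf 0.0 q6 1.47 F [-0.3  0.3  0.3] tilt [0. 0.]
```

```bash
python3 - <<'E'
from h import *
im=grab("5")
p=telemetry.get_obs()["position"]
T=[]
for c,(u,v) in(("side",(225,275)),("top",(80,185))):
    a=cv2.resize(im[c][v:v+80,u:u+80],(400,400),interpolation=cv2.INTER_CUBIC)
    for q,k in((p,(255,0,255)),(p-[0,0,.019],(0,255,255))):
        w=(proj(c,[q])[0]-[u,v]+.5)*5; cv2.circle(a,tuple(int(x) for x in w),3,k,-1)
    T.append(a)
cv2.imwrite("pics/s5.png",np.hstack(T))
E
```

```text
(no output)
```

View pics/s5.png

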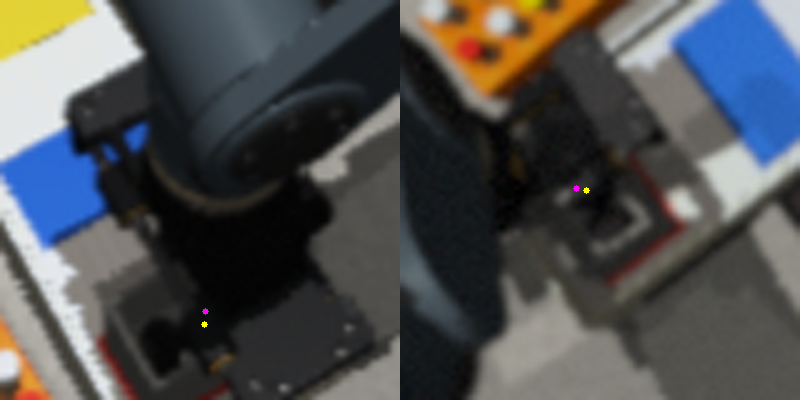

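```bash
python3 - <<'E'
from h import *
a={c:cv2.imread(f"pics/{c}0.png") for c in INF}; b={c:cv2.imread(f"pics/{c}_5.png") for c in INF}
for c,(u,v) in(("side",(225,300)),("top",(90,195))):
    for im in(a[c],b[c]):
        w=im[v:v+75,u:u+70].astype(int); m=(w[...,2]>w[...,1]+40)&(w[...,2]>w[...,0]+40)
        ys,xs=np.nonzero(m); o=[(int(x)+u,int(y)+v) for x,y in zip(xs,ys)]
        print(c,len(o),"right-most",max(o),"left-most",min(o),"lowest",max(o,key=lambda q:q[1]))
x=(.457,.39,-.94);R=Rn.from_euler("z",x[2]).as_matrix()
for c in INF: print(c,"corners bottom",proj(c,CAS[0][::2]@R.T+[x[0],x[1],.03]).round(1).tolist())
# top picture 5 local
i=INF["side"];Rm=cv2.Rodrigues(i["rvec"])[0];print("side cam pos",(-Rm.T@i["tvec"].ravel()).round(2)); i=INF["top"];Rm=cv2.Rodrigues(i["rvec"])[0];print("top cam pos",(-Rm.T@i["tvec"].ravel()).round(2))
A=np.hstack([cv2.resize(q["top"][190:255,85:150],(390,390),interpolation=cv2.INTER_CUBIC) for q in(a,b)])
cv2.imwrite("pics/s6.png",cv2.convertScaleAbs(A,alpha=1.6,beta=10))
E
```

```text
side 397 right-most (285, 343) left-most (225, 339) lowest (225, 374)
side 349 right-most (268, 353) left-most (225, 339) lowest (225, 374)
top 208 right-most (136, 231) left-most (90, 195) lowest (121, 241)
top 117 right-most (136, 230) left-most (90, 195) lowest (135, 230)
top corners bottom [[121.8, 240.3], [104.3, 216.1], [135.7, 229.8], [118.1, 205.7]]
side corners bottom [[284.5, 342.4], [255.2, 360.6], [274.0, 326.2], [245.3, 343.4]]
side cam pos [0.46 0.79 1.12]
top cam pos [ 0.36 -0.1   1.44]
```

View pics/s6.png

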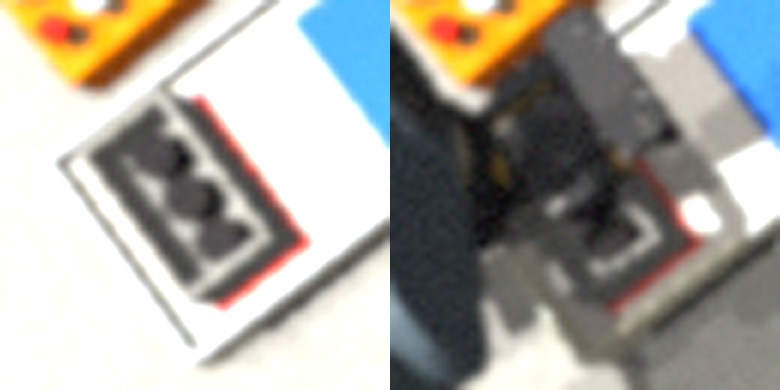

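```bash
python3 - <<'E'
from h import *
p=telemetry.get_obs()["position"]; ax=np.array([.59,-.807]); ay=np.array([.807,.59])
for nm,c,px in(("far?","top",(123.7,216.7)),("far?","side",(251,317.6)),("near","side",(269,347.4))):
    for z in(.06,.08,.1,.12,.14):
        d=back(c,px,z)[0,:2]-p[:2]; print(nm,c,z,"along close %.0f across %.0f"%(d@ax*1000,d@ay*1000))
E
```

```text
far? top 0.06 along close 29 across 1
far? top 0.08 along close 33 across -4
far? top 0.1 along close 38 across -9
far? top 0.12 along close 43 across -15
far? top 0.14 along close 47 across -20
far? side 0.06 along close 76 across 3
far? side 0.08 along close 69 across 8
far? side 0.1 along close 61 across 12
far? side 0.12 along close 54 across 17
far? side 0.14 along close 46 across 21
near side 0.06 along close -25 across 4
near side 0.08 along close -30 across 8
near side 0.1 along close -36 across 13
near side 0.12 along close -41 across 17
near side 0.14 along close -47 across 22
```

```bash
python3 -m creep '[{"translation":[0,0,0],"roll":0,"gripper":20},{"translation":[0,0,0],"roll":0,"gripper":20},{"translation":[0,0,0],"roll":0,"gripper":20}]' 40 
python3 -m creep '[{"translation":[0,0,0],"roll":0,"gripper":20},{"translation":[0,0,0],"roll":0,"gripper":20},{"translation":[0,0,0],"roll":0,"gripper":20}]' 40 | grep grip
python3 -m creep '[{"translation":[0,0,0],"roll":0,"gripper":20},{"translation":[0,0,0],"roll":0,"gripper":20},{"translation":[0,0,0],"roll":0,"gripper":20}]' 40 | grep grip
python3 - <<'E'
from h import *
b=grab("7")
A=np.hstack([cv2.resize(b["top"][190:255,85:150],(390,390),interpolation=cv2.INTER_CUBIC),cv2.resize(b["side"][300:365,225:290],(390,390),interpolation=cv2.INTER_CUBIC)])
cv2.imwrite("pics/s7.png",cv2.convertScaleAbs(A,alpha=2.2,beta=20))
E
```

```text
time: 8.37
position: [0.4565, 0.3902, 0.0772]
tool_rot: [0.952, 0.307, -0.0, 0.0]
ft_force: [0.5, 0.2, 1.2]
grip_width: 0.0371
grip_force: 0.0
grip_width: 0.0227
grip_force: 0.0
grip_width: 0.0202
grip_force: 0.0
```

View pics/s7.png

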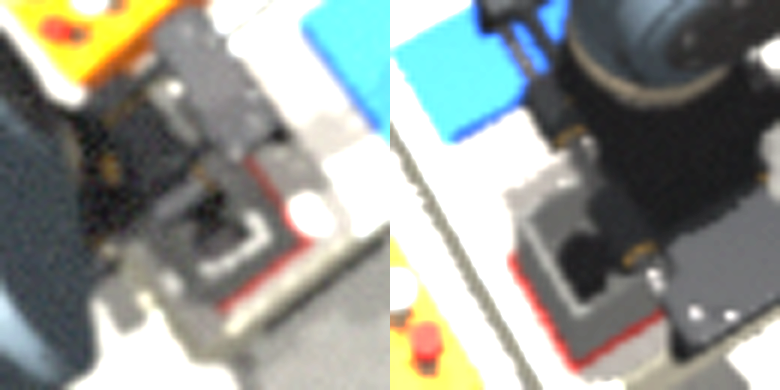

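The fingers closed to 20 mm with no contact anywhere, and the body hides the tips from both cameras. I check the true fingertip height by touching the empty blue floor, where contact should come at a TCP height of 0.049.

```bash
python3 -m creep '[{"translation":[0,0,-30],"roll":0,"gripper":20},{"translation":[0,0,-60],"roll":0,"gripper":20},{"translation":[0,0,-60],"roll":0,"gripper":20}]' | grep posi
python3 -m creep '[{"translation":[0,40,0],"roll":0,"gripper":20},{"translation":[0,80,0],"roll":0,"gripper":20},{"translation":[0,115,0],"roll":0,"gripper":20},{"translation":[0,125,0],"roll":0,"gripper":20},{"translation":[0,125,0],"roll":0,"gripper":20}]' | grep posi
python3 -m creep '[{"translation":[0,0,30],"roll":0,"gripper":20},{"translation":[0,0,55],"roll":0,"gripper":20},{"translation":[0,0,70],"roll":0,"gripper":20},{"translation":[0,0,75],"roll":0,"gripper":20},{"translation":[0,0,75],"roll":0,"gripper":20}]' | grep -E "posi|ft"
python3 go.py
python3 -m creep '[{"translation":[0,0,2],"roll":0,"gripper":20},{"translation":[0,0,4],"roll":0,"gripper":20},{"translation":[0,0,4],"roll":0,"gripper":20}]' | grep -E "posi|ft"
python3 -m creep '[{"translation":[0,0,2],"roll":0,"gripper":20},{"translation":[0,0,4],"roll":0,"gripper":20},{"translation":[0,0,4],"roll":0,"gripper":20}]' | grep -E "posi|ft"
python3 -m creep '[{"translation":[0,0,1],"roll":0,"gripper":20},{"translation":[0,0,3],"roll":0,"gripper":20},{"translation":[0,0,3],"roll":0,"gripper":20}]' | grep -E "posi|ft"
python3 go.py
```

```text
position: [0.4601, 0.3925, 0.1426]
position: [0.5315, 0.2864, 0.1372]
position: [0.5273, 0.2894, 0.0607]
ft_force: [-0.3, 0.9, 0.5]
t10.1 pos [0.5273 0.2894 0.0607] phi 0.624 w 0.0200 gf 0.0 q6 1.26 F [-0.3  0.9  0.5] tilt [-0.004 -0.001]
position: [0.5299, 0.2893, 0.0591]
ft_force: [0.2, 0.2, -0.3]
position: [0.5294, 0.2887, 0.0543]
ft_force: [0.0, 0.1, -0.3]
position: [0.5293, 0.2886, 0.0509]
ft_force: [-0.1, 0.1, -0.2]
t10.8 pos [0.5293 0.2886 0.0509] phi 0.623 w 0.0203 gf 0.0 q6 1.26 F [-0.1  0.1 -0.2] tilt [-0.001 -0.   ]
```

```bash
python3 -m creep '[{"translation":[0,0,2],"roll":0,"gripper":20},{"translation":[0,0,2],"roll":0,"gripper":20},{"translation":[0,0,2],"roll":0,"gripper":20}]' | grep -E "posi|ft"
python3 -m creep '[{"translation":[0,0,1],"roll":0,"gripper":20},{"translation":[0,0,2],"roll":0,"gripper":20},{"translation":[0,0,2],"roll":0,"gripper":20}]' | grep -E "posi|ft"
python3 - <<'E'
from h import *
b=grab("8")
A=np.hstack([cv2.resize(b["top"][150:250,85:210],(500,400),interpolation=cv2.INTER_CUBIC),cv2.resize(b["side"][255:355,210:285],(300,400),interpolation=cv2.INTER_CUBIC)])
cv2.imwrite("pics/s8.png",cv2.convertScaleAbs(A,alpha=1.5,beta=20))
E
```

```text
position: [0.5293, 0.2887, 0.0491]
ft_force: [-0.1, -0.2, -0.6]
position: [0.5293, 0.2887, 0.0471]
ft_force: [-1.2, -0.3, -0.2]
```

View pics/s8.png

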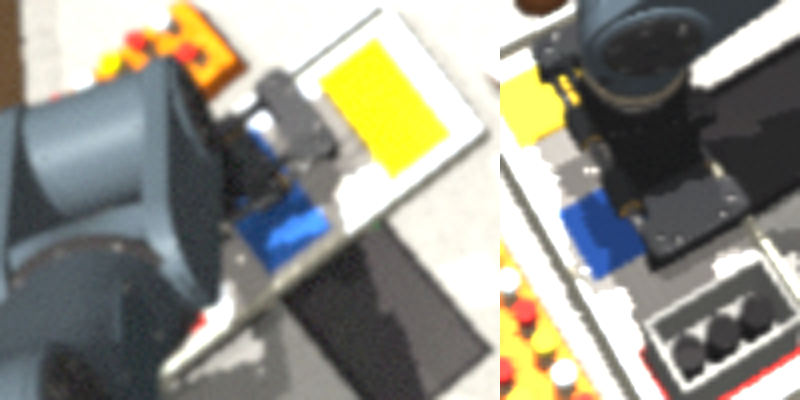

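```bash
python3 -m creep '[{"translation":[0,0,1],"roll":0,"gripper":20},{"translation":[0,0,3],"roll":0,"gripper":20},{"translation":[0,0,3],"roll":0,"gripper":20}]' | grep -E "posi|ft"
python3 -m creep '[{"translation":[0,0,1],"roll":0,"gripper":20},{"translation":[0,0,3],"roll":0,"gripper":20},{"translation":[0,0,3],"roll":0,"gripper":20}]' | grep -E "posi|ft"
python3 -m creep '[{"translation":[0,0,1],"roll":0,"gripper":20},{"translation":[0,0,3],"roll":0,"gripper":20},{"translation":[0,0,3],"roll":0,"gripper":20}]' | grep -E "posi|ft"
python3 go.py
```

```text
position: [0.5292, 0.2887, 0.0439]
ft_force: [-0.3, 0.5, 0.1]
position: [0.5292, 0.2886, 0.0409]
ft_force: [0.6, -0.4, 0.1]
position: [0.5292, 0.2886, 0.0379]
ft_force: [0.2, 0.8, -1.0]
t12.2 pos [0.5292 0.2886 0.0379] phi 0.623 w 0.0203 gf 0.0 q6 1.26 F [ 0.2  0.8 -1. ] tilt [-0.001 -0.   ]
```

```bash
python3 -m creep '[{"translation":[0,0,1],"roll":0,"gripper":20},{"translation":[0,0,4],"roll":0,"gripper":20},{"translation":[0,0,4],"roll":0,"gripper":20}]' | grep -E "posi|ft"
python3 -m creep '[{"translation":[0,0,1],"roll":0,"gripper":20},{"translation":[0,0,4],"roll":0,"gripper":20},{"translation":[0,0,4],"roll":0,"gripper":20}]' | grep -E "posi|ft"
python3 -m creep '[{"translation":[0,0,1],"roll":0,"gripper":20},{"translation":[0,0,3],"roll":0,"gripper":20},{"translation":[0,0,3],"roll":0,"gripper":20}]' | grep -E "posi|ft"
python3 -m creep '[{"translation":[0,0,1],"roll":0,"gripper":20},{"translation":[0,0,3],"roll":0,"gripper":20},{"translation":[0,0,3],"roll":0,"gripper":20}]' | grep -E "posi|ft"
python3 go.py
```

```text
position: [0.5292, 0.2886, 0.0338]
ft_force: [-2.3, 0.3, 1.0]
position: [0.5292, 0.2886, 0.0297]
ft_force: [-0.5, -0.3, -0.0]
position: [0.5293, 0.2887, 0.0269]
ft_force: [0.0, 0.1, -0.3]
position: [0.5293, 0.2887, 0.0239]
ft_force: [-0.8, -0.2, 0.2]
t13.2 pos [0.5293 0.2887 0.0239] phi 0.623 w 0.0198 gf 0.0 q6 1.26 F [-0.8 -0.2  0.2] tilt [-0.001 -0.   ]
```

```bash
python3 -m creep '[{"translation":[0,0,1],"roll":0,"gripper":20},{"translation":[0,0,3],"roll":0,"gripper":20},{"translation":[0,0,3],"roll":0,"gripper":20}]' | grep -E "posi|ft"
python3 -m creep '[{"translation":[0,0,1],"roll":0,"gripper":20},{"translation":[0,0,2],"roll":0,"gripper":20},{"translation":[0,0,2],"roll":0,"gripper":20}]' | grep -E "posi|ft"
python3 -m creep '[{"translation":[0,0,1],"roll":0,"gripper":20},{"translation":[0,0,2],"roll":0,"gripper":20},{"translation":[0,0,2],"roll":0,"gripper":20}]' | grep -E "posi|ft"
python3 -m creep '[{"translation":[0,0,1],"roll":0,"gripper":20},{"translation":[0,0,2],"roll":0,"gripper":20},{"translation":[0,0,2],"roll":0,"gripper":20}]' | grep -E "posi|ft"
python3 - <<'E'
from h import *
b=grab("9"); p=telemetry.get_obs()["position"]
for c in b:
    q=proj(c,[p+[0,0,.06]])[0]; H,S,V=hsv(b[c]); m=((H>8)&(H<25)&(S>90)&(V>35)).astype(np.uint8)
    k,l,s,ce=cv2.connectedComponentsWithStats(m)
    print(c,"tcp+60",q.round(1),[(s[i,4],ce[i].round(1).tolist(),V[l==i].mean().round()) for i in range(1,k) if s[i,4]>=2 and np.hypot(*(ce[i]-q))<40])
E
```

```text
position: [0.5293, 0.2887, 0.0209]
ft_force: [0.5, 0.3, 0.2]
position: [0.5293, 0.2887, 0.0191]
ft_force: [0.1, 0.1, 0.1]
position: [0.5293, 0.2887, 0.0171]
ft_force: [-0.3, -0.3, -0.1]
position: [0.5293, 0.2887, 0.015]
ft_force: [-0.0, 0.5, 0.4]
top tcp+60 [146.9 198.4] [(np.int32(3), [171.0, 180.0], np.float64(136.0)), (np.int32(5), [174.4, 184.2], np.float64(133.0))]
side tcp+60 [244.  301.4] [(np.int32(45), [226.4, 282.2], np.float64(105.0)), (np.int32(6), [232.7, 294.7], np.float64(46.0)), (np.int32(5), [242.6, 311.0], np.float64(42.0))]
```

```bash
python3 - <<'E'
from h import *
def an(p,far,near):
    R=.623; ay=np.array([np.cos(R),np.sin(R)]); ax=np.array([np.sin(R),-np.cos(R)])
    for z in np.arange(.03,.2,.02):
        f=back("side",far,z)[0,:2]-p; n=back("side",near,z)[0,:2]-p
        print("%.2f"%z,"far",(np.array([f@ax,f@ay])*1000).round(),"near",(np.array([n@ax,n@ay])*1000).round(),"mid",((f+n)@ax*500).round(1))
an(np.array([.5293,.2887]),(232.7,294.7),(242.6,311.0)); print()
an(np.array([.4565,.3902]),(255,322.5),(266.3,342.5))
E
```

```text
0.03 far [57. 10.] near [-6.  9.] mid 25.5
0.05 far [48. 14.] near [-14.  13.] mid 16.9
0.07 far [39. 18.] near [-22.  17.] mid 8.2
0.09 far [30. 22.] near [-30.  22.] mid -0.4
0.11 far [20. 27.] near [-39.  26.] mid -9.1
0.13 far [11. 31.] near [-47.  30.] mid -17.7
0.15 far [ 2. 35.] near [-55.  34.] mid -26.4
0.17 far [-7. 39.] near [-63.  39.] mid -35.0
0.19 far [-17.  43.] near [-71.  43.] mid -43.6

0.03 far [68. -6.] near [-1. -4.] mid 33.6
0.05 far [61. -1.] near [-6.  1.] mid 27.1
0.07 far [54.  3.] near [-12.   5.] mid 20.6
0.09 far [46.  8.] near [-18.  10.] mid 14.1
0.11 far [39. 12.] near [-24.  14.] mid 7.6
0.13 far [32. 17.] near [-30.  19.] mid 1.1
0.15 far [25. 21.] near [-36.  23.] mid -5.4
0.17 far [18. 26.] near [-42.  28.] mid -11.9
0.19 far [11. 30.] near [-48.  32.] mid -18.4
```

```bash
python3 -m creep '[{"translation":[0,0,1],"roll":0,"gripper":20},{"translation":[0,0,2],"roll":0,"gripper":20},{"translation":[0,0,2],"roll":0,"gripper":20}]' | grep -E "posi|ft"
python3 -m creep '[{"translation":[0,0,1],"roll":0,"gripper":20},{"translation":[0,0,2],"roll":0,"gripper":20},{"translation":[0,0,2],"roll":0,"gripper":20}]' | grep -E "posi|ft"
python3 -m creep '[{"translation":[0,0,1],"roll":0,"gripper":20},{"translation":[0,0,2],"roll":0,"gripper":20},{"translation":[0,0,2],"roll":0,"gripper":20}]' | grep -E "posi|ft"
python3 -m creep '[{"translation":[0,0,1],"roll":0,"gripper":20},{"translation":[0,0,2],"roll":0,"gripper":20},{"translation":[0,0,2],"roll":0,"gripper":20}]' | grep -E "posi|ft"
python3 go.py; python3 - <<'E'
from rig import telemetry
o=telemetry.get_obs(); print(o["q"].round(4), o["joint_torque"].round(2))
E
```

```text
position: [0.5293, 0.2887, 0.013]
ft_force: [-0.3, 0.4, -0.3]
position: [0.5293, 0.2887, 0.011]
ft_force: [-0.9, 1.1, -0.5]
position: [0.5296, 0.2888, 0.0102]
ft_force: [-0.5, -0.9, 5.5]
position: [0.5296, 0.2888, 0.0101]
ft_force: [-3.8, -1.5, 16.8]
t15.2 pos [0.5296 0.2888 0.0101] phi 0.623 w 0.0201 gf 8.6 q6 1.26 F [-3.8 -1.5 16.8] tilt [0.001 0.   ]
[ 3.1420e-01  7.6360e-01  1.6209e+00 -2.0000e-04  7.5630e-01  1.2617e+00] [-2.100e-01 -3.738e+01 -1.014e+01  1.200e-01 -1.380e+00 -1.000e-02]
```

The fingertips touched the 30 mm floor at a reported z of 0.010, so the tips really sit about 20 mm above the reported TCP rather than 19 mm below it. That explains the two missed grasps, and I plan with tip_z = z + 0.020 from here. Back to the spent cassette.

```bash
python3 -m creep '[{"translation":[0,0,-40],"roll":0,"gripper":87},{"translation":[0,0,-80],"roll":0,"gripper":87},{"translation":[0,0,-110],"roll":0,"gripper":87},{"translation":[0,0,-110],"roll":0,"gripper":87},{"translation":[0,0,-110],"roll":0,"gripper":87}]' 25| grep posi
python3 -m creep '[{"translation":[0,-40,0],"roll":0,"gripper":87},{"translation":[0,-80,0],"roll":0,"gripper":87},{"translation":[0,-115,0],"roll":0,"gripper":87},{"translation":[0,-125,0],"roll":0,"gripper":87},{"translation":[0,-125,0],"roll":0,"gripper":87}]' | grep posi
python3 -m creep '[{"translation":[0,0,0],"roll":0,"gripper":87},{"translation":[0,0,0],"roll":0,"gripper":87},{"translation":[0,0,0],"roll":0,"gripper":87}]' |grep grip
python3 go.py .457 .390 .048 .63
```

```text
position: [0.531, 0.2893, 0.1196]
position: [0.4533, 0.3916, 0.1155]
grip_width: 0.0864
grip_force: 0.0
t16.3 pos [0.4575 0.3889 0.1168] phi 0.621 w 0.0864 gf 0.0 q6 1.47 F [ 0.  -1.4  0.9] tilt [-0.    -0.001]
tool shift mm [ 0.3 -1.2 68.8] dist 69 roll deg -0.5
```

```bash
python3 -m creep '[{"translation":[0,-1,30],"roll":0,"gripper":87},{"translation":[0,-1,55],"roll":0,"gripper":87},{"translation":[0,-1,66],"roll":0,"gripper":87},{"translation":[0,-1,69],"roll":0,"gripper":87},{"translation":[0,-1,69],"roll":0,"gripper":87}]' 25| grep -E "posi|ft"
python3 -m creep '[{"translation":[0,0,0],"roll":0,"gripper":40},{"translation":[0,0,0],"roll":0,"gripper":40},{"translation":[0,0,0],"roll":0,"gripper":40},{"translation":[0,0,0],"roll":0,"gripper":40},{"translation":[0,0,0],"roll":0,"gripper":40}]' |grep grip
python3 -m creep '[{"translation":[0,0,0],"roll":0,"gripper":40},{"translation":[0,0,0],"roll":0,"gripper":40},{"translation":[0,0,0],"roll":0,"gripper":40},{"translation":[0,0,0],"roll":0,"gripper":40},{"translation":[0,0,0],"roll":0,"gripper":40}]' |grep grip
python3 -m creep '[{"translation":[0,0,-30],"roll":0,"gripper":40},{"translation":[0,0,-60],"roll":0,"gripper":40},{"translation":[0,0,-80],"roll":0,"gripper":40},{"translation":[0,0,-80],"roll":0,"gripper":40},{"translation":[0,0,-80],"roll":0,"gripper":40}]' 
python3 go.py .427 .193 .128 .65
```

```text
position: [0.4561, 0.3901, 0.0475]
ft_force: [-0.3, 0.8, 0.1]
grip_width: 0.0612
grip_force: 1.5
grip_width: 0.0559
grip_force: 25.0
time: 18.0
position: [0.4559, 0.3914, 0.1285]
tool_rot: [0.952, 0.307, 0.001, -0.0]
ft_force: [-0.3, 0.7, -1.8]
grip_width: 0.0556
grip_force: 25.0
t18.0 pos [0.4559 0.3914 0.1285] phi 0.623 w 0.0556 gf 25.0 q6 1.47 F [-0.3  0.7 -1.8] tilt [0.001 0.001]
tool shift mm [-139.2  144.3    0.2] dist 201 roll deg -1.5
```

The spent cassette is gripped at 56 mm. I carry it to the tray.

```bash
python3 -m creep '[{"translation":[-139,144,0],"roll":-1,"gripper":40},{"translation":[-139,144,0],"roll":-1,"gripper":40},{"translation":[-139,144,0],"roll":-1,"gripper":40},{"translation":[-139,144,0],"roll":-1,"gripper":40},{"translation":[-139,144,0],"roll":-1,"gripper":40}]' >/dev/null
python3 -m creep '[{"translation":[0,0,0],"roll":0,"gripper":40},{"translation":[0,0,0],"roll":0,"gripper":40}]' >/dev/null
python3 go.py .427 .193 .024 .65
python3 -m creep '[{"translation":[0,0,35],"roll":0,"gripper":40},{"translation":[0,0,70],"roll":0,"gripper":40},{"translation":[0,0,90],"roll":0,"gripper":40},{"translation":[0,0,102],"roll":0,"gripper":40},{"translation":[0,0,104],"roll":0,"gripper":40}]' |grep -E "posi|ft"
python3 -m creep '[{"translation":[0,0,1],"roll":0,"gripper":40},{"translation":[0,0,2],"roll":0,"gripper":40},{"translation":[0,0,2],"roll":0,"gripper":40}]' |grep -E "posi|ft"
```

```text
t18.6 pos [0.4252 0.1913 0.1266] phi 0.637 w 0.0558 gf 25.0 q6 1.12 F [-0.7  0.6 -2.4] tilt [-0.005 -0.   ]
tool shift mm [  2.9  -0.  102.6] dist 103 roll deg -0.8
position: [0.425, 0.1938, 0.0216]
ft_force: [-3.4, -1.6, 12.2]
position: [0.4257, 0.194, 0.0217]
ft_force: [-1.3, 0.6, 0.8]
```

```bash
python3 -m creep '[{"translation":[0,0,-1],"roll":0,"gripper":80},{"translation":[0,0,-1],"roll":0,"gripper":80},{"translation":[0,0,-1],"roll":0,"gripper":80},{"translation":[0,0,-1],"roll":0,"gripper":80},{"translation":[0,0,-1],"roll":0,"gripper":80}]' |grep -E "grip|ft"
python3 -m creep '[{"translation":[0,0,-35],"roll":0,"gripper":87},{"translation":[0,0,-75],"roll":0,"gripper":87},{"translation":[0,0,-115],"roll":0,"gripper":87},{"translation":[0,0,-120],"roll":0,"gripper":87},{"translation":[0,0,-120],"roll":0,"gripper":87}]' |grep -E "posi"
python3 - <<'E'
from h import *
im=grab("10")
for n,g in(("red",(.444,-.133,1.7)),("yellow",(.404,-.27,1.74))):
    m=casmask(im["top"],n); H,S,V=hsv(im["top"])
    if n=="yellow": m=np.maximum(m,((S>90)&(H>18)&(H<36)&(V>25))*1.)
    print(n,fit({"top":m},CAS,g,0,.06))
    ys,xs=np.nonzero(col(im["top"],n)*(sil("top",CAS,*g,0)>.5)); print(n,"caps",len(xs),back("top",[xs.mean(),ys.mean()],.045)[0].round(4))
E
python3 go.py .446 -.13 .15 .147
```

```text
ft_force: [0.3, 0.5, -0.2]
grip_width: 0.0774
grip_force: 0.0
position: [0.4294, 0.1935, 0.146]
red (array([ 0.44605947, -0.1305067 ,  1.71242012]), np.float64(0.035))
red caps 115 [ 0.4441 -0.1286  0.045 ]
yellow (array([ 0.40678434, -0.27796135,  1.73399451]), np.float64(0.154))
yellow caps 132 [ 0.4006 -0.2648  0.045 ]
t20.2 pos [0.4266 0.1929 0.143 ] phi 0.641 w 0.0867 gf 0.0 q6 1.12 F [-0.3 -0.5  0.4] tilt [-0. -0.]
tool shift mm [-177.4  270.4   -7. ] dist 324 roll deg 28.3
```

```bash
python3 -m creep '[{"translation":[-89,135,0],"roll":0,"gripper":87},{"translation":[-89,135,0],"roll":0,"gripper":87},{"translation":[-89,135,0],"roll":0,"gripper":87},{"translation":[-89,135,0],"roll":0,"gripper":87},{"translation":[-89,135,0],"roll":0,"gripper":87}]' >/dev/null
python3 -m creep '[{"translation":[-89,135,0],"roll":28,"gripper":87},{"translation":[-89,135,0],"roll":28,"gripper":87},{"translation":[-89,135,0],"roll":28,"gripper":87},{"translation":[-89,135,0],"roll":28,"gripper":87},{"translation":[-89,135,0],"roll":28,"gripper":87}]' >/dev/null
python3 -m creep '[{"translation":[0,0,0],"roll":0,"gripper":87},{"translation":[0,0,0],"roll":0,"gripper":87}]' >/dev/null
python3 go.py .445 -.13 .017 .145
```

```text
t21.2 pos [ 0.4442 -0.1285  0.1417] phi 0.152 w 0.0872 gf 0.0 q6 0.89 F [-0.8 -0.1  0.8] tilt [-0.004  0.003]
tool shift mm [  1.    2.1 124.7] dist 125 roll deg 0.4
```

```bash
python3 -m creep '[{"translation":[1,1,40],"roll":0,"gripper":87},{"translation":[1,1,80],"roll":0,"gripper":87},{"translation":[1,1,112],"roll":0,"gripper":87},{"translation":[1,1,125],"roll":0,"gripper":87},{"translation":[1,1,125],"roll":0,"gripper":87}]' 25| grep -E "posi|ft"
python3 -m creep '[{"translation":[0,0,0],"roll":0,"gripper":40},{"translation":[0,0,0],"roll":0,"gripper":40},{"translation":[0,0,0],"roll":0,"gripper":40},{"translation":[0,0,0],"roll":0,"gripper":40},{"translation":[0,0,0],"roll":0,"gripper":40}]' >/dev/null
python3 -m creep '[{"translation":[0,0,0],"roll":0,"gripper":40},{"translation":[0,0,0],"roll":0,"gripper":40},{"translation":[0,0,0],"roll":0,"gripper":40},{"translation":[0,0,0],"roll":0,"gripper":40},{"translation":[0,0,0],"roll":0,"gripper":40}]' |grep grip
python3 go.py
python3 -m creep '[{"translation":[0,0,-30],"roll":0,"gripper":40},{"translation":[0,0,-70],"roll":0,"gripper":40},{"translation":[0,0,-110],"roll":0,"gripper":40},{"translation":[0,0,-130],"roll":0,"gripper":40},{"translation":[0,0,-130],"roll":0,"gripper":40}]' |grep grip
python3 go.py .4573 .3908 .15 .631
```

```text
position: [0.4438, -0.127, 0.015]
ft_force: [-0.1, 0.5, -0.9]
grip_width: 0.056
grip_force: 25.0
t22.4 pos [ 0.4478 -0.1313  0.0192] phi 0.152 w 0.0560 gf 25.0 q6 0.89 F [0.7 0.9 6.9] tilt [ 0.002 -0.001]
grip_width: 0.0559
grip_force: 25.0
t22.9 pos [ 0.4495 -0.1321  0.1523] phi 0.152 w 0.0559 gf 25.0 q6 0.89 F [ 0.  -0.4 -2.8] tilt [ 0.008 -0.005]
tool shift mm [  86.8 -515.7   -0. ] dist 523 roll deg -27.4
```

```bash
python3 -m creep '[{"translation":[29,-172,0],"roll":0,"gripper":40},{"translation":[29,-172,0],"roll":0,"gripper":40},{"translation":[29,-172,0],"roll":0,"gripper":40},{"translation":[29,-172,0],"roll":0,"gripper":40},{"translation":[29,-172,0],"roll":0,"gripper":40}]' >/dev/null
python3 -m creep '[{"translation":[29,-172,0],"roll":0,"gripper":40},{"translation":[29,-172,0],"roll":0,"gripper":40},{"translation":[29,-172,0],"roll":0,"gripper":40},{"translation":[29,-172,0],"roll":0,"gripper":40},{"translation":[29,-172,0],"roll":0,"gripper":40}]' >/dev/null
python3 -m creep '[{"translation":[29,-172,0],"roll":-27,"gripper":40},{"translation":[29,-172,0],"roll":-27,"gripper":40},{"translation":[29,-172,0],"roll":-27,"gripper":40},{"translation":[29,-172,0],"roll":-27,"gripper":40},{"translation":[29,-172,0],"roll":-27,"gripper":40}]' >/dev/null
python3 -m creep '[{"translation":[0,0,0],"roll":0,"gripper":40},{"translation":[0,0,0],"roll":0,"gripper":40},{"translation":[0,0,0],"roll":0,"gripper":40}]' >/dev/null
python3 go.py .4573 .3908 .051 .631
python3 - <<'E'
from h import *
# pre-place check: caps centroid of the held red cassette vs TCP in the pictures
im=grab("11"); p=telemetry.get_obs()["position"]
for c in im:
    q=proj(c,[p])[0]; k=col(im[c],"red"); n,l,s,ce=cv2.connectedComponentsWithStats(k.astype(np.uint8)); print(c,q.round(1),[(int(s[i,4]),ce[i].round(1).tolist()) for i in range(1,n) if s[i,4]>4 and np.hypot(*(ce[i]-q))<40])
E
```

```text
t24.4 pos [0.4539 0.3904 0.1468] phi 0.622 w 0.0560 gf 25.0 q6 1.47 F [ 0.1 -0.5 -1.4] tilt [-0.003 -0.003]
tool shift mm [ 3.4  1.6 95.8] dist 96 roll deg -0.5
top [106.2 221.5] [(15, [93.9, 194.6]), (38, [98.4, 214.3]), (358, [123.7, 227.5]), (9, [102.0, 221.1]), (84, [108.6, 229.1])]
side [267.3 327. ] [(8, [265.4, 322.2]), (79, [259.2, 329.8]), (434, [258.3, 347.5])]
```

```bash
python3 -m creep '[{"translation":[3,1,35],"roll":-0.5,"gripper":40},{"translation":[3,1,65],"roll":-0.5,"gripper":40},{"translation":[3,1,82],"roll":-0.5,"gripper":40},{"translation":[3,1,85],"roll":-0.5,"gripper":40},{"translation":[3,1,85],"roll":-0.5,"gripper":40}]' >/dev/null
python3 -m creep '[{"translation":[0,0,0],"roll":0,"gripper":40},{"translation":[0,0,0],"roll":0,"gripper":40},{"translation":[0,0,0],"roll":0,"gripper":40},{"translation":[0,0,0],"roll":0,"gripper":40}]' >/dev/null
python3 go.py .4573 .3908 .048 .631
```

```text
t25.2 pos [0.4587 0.3939 0.0647] phi 0.632 w 0.0557 gf 25.0 q6 1.46 F [ 0.5  0.4 -2.8] tilt [0.002 0.001]
tool shift mm [-3.   1.7 16.7] dist 17 roll deg 0.1
```

```bash
python3 -m creep '[{"translation":[-3,1.5,8],"roll":0,"gripper":40},{"translation":[-3,1.5,13],"roll":0,"gripper":40},{"translation":[-3,1.5,16],"roll":0,"gripper":40},{"translation":[-3,1.5,17],"roll":0,"gripper":40},{"translation":[-3,1.5,17],"roll":0,"gripper":40}]' |grep -E "posi|ft"
python3 -m creep '[{"translation":[0,0,1],"roll":0,"gripper":40},{"translation":[0,0,1],"roll":0,"gripper":40},{"translation":[0,0,1],"roll":0,"gripper":40}]' |grep -E "posi|ft"
python3 go.py .4573 .3908 .048 .631
```

```text
position: [0.4556, 0.39, 0.0489]
ft_force: [-5.0, -3.8, 18.0]
position: [0.4557, 0.3901, 0.0489]
ft_force: [-5.8, -4.8, 23.7]
t25.9 pos [0.4557 0.3901 0.0489] phi 0.632 w 0.0558 gf 25.0 q6 1.46 F [-5.8 -4.8 23.7] tilt [-0.    -0.001]
tool shift mm [1.8 0.4 0.9] dist 2 roll deg 0.1
```

```bash
python3 -m creep '[{"translation":[0,0,-1],"roll":0,"gripper":82},{"translation":[0,0,-1],"roll":0,"gripper":82},{"translation":[0,0,-1],"roll":0,"gripper":82},{"translation":[0,0,-1],"roll":0,"gripper":82},{"translation":[0,0,-1],"roll":0,"gripper":82}]' |grep -E "grip_w|ft"
python3 -m creep '[{"translation":[0,0,-35],"roll":0,"gripper":87},{"translation":[0,0,-75],"roll":0,"gripper":87},{"translation":[0,0,-100],"roll":0,"gripper":87},{"translation":[0,0,-100],"roll":0,"gripper":87},{"translation":[0,0,-100],"roll":0,"gripper":87}]' >/dev/null
python3 go.py .403 -.268 .15 .165
```

```text
ft_force: [0.3, 0.2, -0.1]
grip_width: 0.0789
t26.7 pos [0.4573 0.3911 0.1477] phi 0.632 w 0.0868 gf 0.0 q6 1.46 F [-0.5 -0.4 -1.2] tilt [0.003 0.002]
tool shift mm [-433.2  499.7   -3.7] dist 661 roll deg 26.8
```

```bash
python3 -m creep '[{"translation":[-108,125,-1],"roll":0,"gripper":87},{"translation":[-108,125,-1],"roll":0,"gripper":87},{"translation":[-108,125,-1],"roll":0,"gripper":87},{"translation":[-108,125,-1],"roll":0,"gripper":87}]' >/dev/null
python3 -m creep '[{"translation":[-108,125,-1],"roll":0,"gripper":87},{"translation":[-108,125,-1],"roll":0,"gripper":87},{"translation":[-108,125,-1],"roll":0,"gripper":87},{"translation":[-108,125,-1],"roll":0,"gripper":87}]' >/dev/null
python3 -m creep '[{"translation":[0,0,0],"roll":0,"gripper":87},{"translation":[0,0,0],"roll":0,"gripper":87}]' |grep posi
python3 - <<'E'
from h import *
im=grab("12")
H,S,V=hsv(im["top"])
m=np.maximum(casmask(im["top"],"yellow"),((S>70)&(H>18)&(H<38)&(V>20))*1.)
for g in((.403,-.27,1.74),(.405,-.268,1.70)): print("yellow",fit({"top":m},CAS,g,0,.055))
ys,xs=np.nonzero(col(im["top"],"yellow")*(sil("top",CAS,.403,-.27,1.74,0)>.5)); print("caps",len(xs),back("top",[xs.mean(),ys.mean()],.045)[0].round(4))
P=back("top",np.c_[xs,ys].astype(float),.045)[:,:2]; print("caps axis",cv2.fitLine(P.astype(np.float32),cv2.DIST_L2,0,.01,.01).ravel().round(3))
# red on plate: red pad visible around the cassette + caps
k=col(im["top"],"red")*(sil("top",CAS,.4573,.3908,-.94,.03)>.5); ys,xs=np.nonzero(k); P=back("top",np.c_[xs,ys].astype(float),.075)[:,:2]
print("red caps",len(xs),P.mean(0).round(4),cv2.fitLine(P.astype(np.float32),cv2.DIST_L2,0,.01,.01).ravel().round(3))
A=np.hstack([cv2.resize(im["top"][190:255,85:150],(390,390),interpolation=cv2.INTER_CUBIC),cv2.resize(im["side"][300:365,225:290],(390,390),interpolation=cv2.INTER_CUBIC)]); cv2.imwrite("pics/s12.png",A)
E
python3 go.py .403 -.268 .15 .165
```

```text
position: [0.4286, 0.0592, 0.147]
yellow (array([ 0.40427958, -0.2732618 ,  1.71556028]), np.float64(0.054))
yellow (array([ 0.40619958, -0.27299716,  1.71452283]), np.float64(0.056))
caps 132 [ 0.4006 -0.2648  0.045 ]
caps axis [ 0.986  0.167  0.401 -0.265]
red caps 493 [0.4557 0.3802] [0.711 0.703 0.456 0.38 ]
t27.6 pos [0.4289 0.0615 0.1473] phi 0.631 w 0.0868 gf 0.0 q6 0.82 F [-0.5  0.9 -0.3] tilt [-0.003  0.001]
tool shift mm [-215.3  250.8   -2.9] dist 331 roll deg 26.7
```

```bash
python3 -m creep '[{"translation":[-108,125,0],"roll":0,"gripper":87},{"translation":[-108,125,0],"roll":0,"gripper":87},{"translation":[-108,125,0],"roll":0,"gripper":87},{"translation":[-108,125,0],"roll":0,"gripper":87}]' >/dev/null
python3 -m creep '[{"translation":[-107,126,-2],"roll":27,"gripper":87},{"translation":[-107,126,-2],"roll":27,"gripper":87},{"translation":[-107,126,-2],"roll":27,"gripper":87},{"translation":[-107,126,-2],"roll":27,"gripper":87}]' >/dev/null
python3 -m creep '[{"translation":[0,0,0],"roll":0,"gripper":87},{"translation":[0,0,0],"roll":0,"gripper":87},{"translation":[0,0,0],"roll":0,"gripper":87}]' >/dev/null
python3 go.py .403 -.268 .018 .16
python3 - <<'E'
from h import *
im=cv2.imread("pics/top_12.png"); old=cv2.imread("pics/top0.png")
def caps(im,g,z,n):
    k=(col(im,n)>0)&(im.max(2)>130)&(sil("top",[box(.05,.094,.045,.045)],*g,z)>.5); ys,xs=np.nonzero(k); P=back("top",np.c_[xs,ys].astype(float),z+.045)[:,:2]
    l=cv2.fitLine(P.astype(np.float32),cv2.DIST_L2,0,.01,.01).ravel(); print(n,len(xs),P.mean(0).round(4),"axis",np.arctan2(l[1],l[0]).round(3))
caps(old,(.446,-.130,1.715),0,"red"); caps(im,(.4565,.3905,-.94),.03,"red"); caps(old,(.403,-.268,1.73),0,"yellow")
E
```

```text
t28.6 pos [ 0.4046 -0.2662  0.1495] phi 0.163 w 0.0873 gf 0.0 q6 0.59 F [0.3 0.1 0.6] tilt [-0.002  0.002]
tool shift mm [ -1.7   1.9 131.5] dist 131 roll deg 0.2
red 115 [ 0.4441 -0.1286] axis 0.136
red 162 [0.4546 0.4   ] axis 0.802
yellow 133 [ 0.4007 -0.2647] axis 0.168
```

```bash
python3 -m creep '[{"translation":[-2,1,40],"roll":0,"gripper":87},{"translation":[-2,1,80],"roll":0,"gripper":87},{"translation":[-2,1,115],"roll":0,"gripper":87},{"translation":[-2,1,130],"roll":0,"gripper":87},{"translation":[-2,1,131],"roll":0,"gripper":87}]' 25| grep -E "posi|ft"
python3 -m creep '[{"translation":[0,0,0],"roll":0,"gripper":40},{"translation":[0,0,0],"roll":0,"gripper":40},{"translation":[0,0,0],"roll":0,"gripper":40},{"translation":[0,0,0],"roll":0,"gripper":40},{"translation":[0,0,0],"roll":0,"gripper":40}]' |grep -E "posi"
python3 -m creep '[{"translation":[0,0,0],"roll":0,"gripper":40},{"translation":[0,0,0],"roll":0,"gripper":40},{"translation":[0,0,0],"roll":0,"gripper":40},{"translation":[0,0,0],"roll":0,"gripper":40},{"translation":[0,0,0],"roll":0,"gripper":40}]' |grep grip
python3 go.py
python3 -m creep '[{"translation":[0,0,-30],"roll":0,"gripper":40},{"translation":[0,0,-70],"roll":0,"gripper":40},{"translation":[0,0,-110],"roll":0,"gripper":40},{"translation":[0,0,-130],"roll":0,"gripper":40},{"translation":[0,0,-130],"roll":0,"gripper":40}]' |grep grip
python3 go.py .6047 .1889 .15 .631
```

```text
position: [0.401, -0.2647, 0.0161]
ft_force: [0.3, -0.1, 0.3]
position: [0.4034, -0.2702, 0.0205]
grip_width: 0.0558
grip_force: 25.0
t29.8 pos [ 0.4031 -0.2701  0.0202] phi 0.161 w 0.0558 gf 25.0 q6 0.59 F [-0.5  1.1  6.1] tilt [ 0.001 -0.001]
grip_width: 0.0558
grip_force: 25.0
t30.2 pos [ 0.405  -0.2721  0.1538] phi 0.161 w 0.0558 gf 25.0 q6 0.59 F [ 0.4 -0.4 -1.9] tilt [ 0.007 -0.008]
tool shift mm [ 270.9 -423.2    1.7] dist 502 roll deg -27.0
```

```bash
python3 -m creep '[{"translation":[90,-141,0],"roll":0,"gripper":40},{"translation":[90,-141,0],"roll":0,"gripper":40},{"translation":[90,-141,0],"roll":0,"gripper":40},{"translation":[90,-141,0],"roll":0,"gripper":40},{"translation":[90,-141,0],"roll":0,"gripper":40}]' >/dev/null
python3 -m creep '[{"translation":[90,-141,0],"roll":0,"gripper":40},{"translation":[90,-141,0],"roll":0,"gripper":40},{"translation":[90,-141,0],"roll":0,"gripper":40},{"translation":[90,-141,0],"roll":0,"gripper":40},{"translation":[90,-141,0],"roll":0,"gripper":40}]' >/dev/null
python3 -m creep '[{"translation":[90,-141,0],"roll":-27,"gripper":40},{"translation":[90,-141,0],"roll":-27,"gripper":40},{"translation":[90,-141,0],"roll":-27,"gripper":40},{"translation":[90,-141,0],"roll":-27,"gripper":40},{"translation":[90,-141,0],"roll":-27,"gripper":40}]' >/dev/null
python3 -m creep '[{"translation":[0,0,40],"roll":0,"gripper":40},{"translation":[0,0,75],"roll":0,"gripper":40},{"translation":[0,0,80],"roll":0,"gripper":40},{"translation":[0,0,80],"roll":0,"gripper":40},{"translation":[0,0,80],"roll":0,"gripper":40}]' >/dev/null
python3 -m creep '[{"translation":[0,0,0],"roll":0,"gripper":40},{"translation":[0,0,0],"roll":0,"gripper":40},{"translation":[0,0,0],"roll":0,"gripper":40}]' |grep ft
python3 go.py .6047 .1889 .050 .631
```

```text
ft_force: [0.6, -0.1, -1.9]
t32.1 pos [0.6029 0.191  0.0713] phi 0.632 w 0.0555 gf 25.0 q6 1.07 F [ 0.6 -0.1 -1.9] tilt [0.004 0.001]
tool shift mm [ 0.1  2.7 21.3] dist 21 roll deg 0.0
```

```bash
python3 -m creep '[{"translation":[0,2.7,8],"roll":0,"gripper":40},{"translation":[0,2.7,15],"roll":0,"gripper":40},{"translation":[0,2.7,19],"roll":0,"gripper":40},{"translation":[0,2.7,21],"roll":0,"gripper":40},{"translation":[0,2.7,21],"roll":0,"gripper":40}]' |grep -E "posi|ft"
python3 -m creep '[{"translation":[0,0,1],"roll":0,"gripper":40},{"translation":[0,0,1],"roll":0,"gripper":40},{"translation":[0,0,1],"roll":0,"gripper":40}]' |grep -E "posi|ft"
python3 -m creep '[{"translation":[0,0,0],"roll":0,"gripper":82},{"translation":[0,0,0],"roll":0,"gripper":82},{"translation":[0,0,0],"roll":0,"gripper":82},{"translation":[0,0,0],"roll":0,"gripper":82},{"translation":[0,0,0],"roll":0,"gripper":82}]' |grep -E "grip_w|ft"
python3 go.py .6047 .1889 .050 .631
```

```text
position: [0.6029, 0.1887, 0.0499]
ft_force: [-3.8, -2.1, 10.7]
position: [0.6029, 0.1887, 0.0499]
ft_force: [-4.3, -2.1, 15.4]
ft_force: [-0.5, 0.2, 0.4]
grip_width: 0.0787
t33.2 pos [0.6029 0.1889 0.0467] phi 0.632 w 0.0787 gf 0.0 q6 1.07 F [-0.5  0.2  0.4] tilt [-0.001 -0.   ]
tool shift mm [ 1.5  1.1 -3.3] dist 4 roll deg 0.1
```

```bash
python3 -m creep '[{"translation":[0,0,-40],"roll":0,"gripper":87},{"translation":[0,0,-80],"roll":0,"gripper":87},{"translation":[0,0,-120],"roll":0,"gripper":87},{"translation":[0,0,-160],"roll":0,"gripper":87},{"translation":[0,0,-200],"roll":0,"gripper":87}]' >/dev/null
python3 go.py .52 -.2 .26 1.332
python3 - <<'E'
from h import *
E
```

```text
t33.6 pos [0.6027 0.1889 0.2486] phi 0.632 w 0.0867 gf 0.0 q6 1.07 F [ 0.9 -0.1  0.3] tilt [-0.001 -0.   ]
tool shift mm [-296.4  264.9  -11.3] dist 398 roll deg -40.1
```

```bash
python3 -m creep '[{"translation":[-148,132,-6],"roll":0,"gripper":87},{"translation":[-148,132,-6],"roll":0,"gripper":87},{"translation":[-148,132,-6],"roll":0,"gripper":87},{"translation":[-148,132,-6],"roll":0,"gripper":87},{"translation":[-148,132,-6],"roll":0,"gripper":87}]' >/dev/null
python3 -m creep '[{"translation":[-148,132,-6],"roll":-35,"gripper":50},{"translation":[-148,132,-6],"roll":-35,"gripper":50},{"translation":[-148,132,-6],"roll":-35,"gripper":50},{"translation":[-148,132,-6],"roll":-35,"gripper":50},{"translation":[-148,132,-6],"roll":-35,"gripper":50}]' >/dev/null
python3 -m creep '[{"translation":[0,0,0],"roll":-5,"gripper":50},{"translation":[0,0,0],"roll":-5,"gripper":50}]' >/dev/null
python3 go.py .6248 -.2601 .25 1.332
python3 - <<'E'
from v import *
im=grab("13")
H={c:hsv(im[c]) for c in im}
# visible pad strips around each cassette on the plate, in pad frame, at z=.03
R=.631-np.pi/2; ax=np.array([np.cos(R),np.sin(R)]); ay=np.array([-np.sin(R),np.cos(R)])
for n,ctr,yawg in(("red",(.4573,.3908),-.94),("yellow",(.6047,.1889),-.94)):
    k=(col(im["top"],n)>0)&(sil("top",[box(.07,.115,0,0)],*ctr,-.94,.03)>.5)
    ys,xs=np.nonzero(k); inner=sil("top",[box(.05,.094,.045,.045)],*ctr,-.94,.03)>.5
    for z,mm in((.03,~inner[ys,xs]),(.075,inner[ys,xs])):
        P=(back("top",np.c_[xs,ys][mm].astype(float),z)[:,:2]-ctr); q=np.c_[P@ax,P@ay]*1000; print(n,z,len(q),"mean",q.mean(0).round(1),"min",q.min(0).round(),"max",q.max(0).round())
T=[]
for ctr in((.4573,.3908,-.94),(.6047,.1889,-.94)): T.append(np.vstack([cv2.resize(tile(im,c,[(CAS,ctr)],ctr,.03,22,14),(300,300)) for c in im]))
cv2.imwrite("pics/s13.png",np.hstack(T))
E
```

```text
t34.6 pos [ 0.5214 -0.1937  0.2586] phi 1.288 w 0.0525 gf 0.0 q6 -0.27 F [ 0.3  1.1 -0.5] tilt [-0.  0.]
tool shift mm [-34.9 117.8   8.6] dist 123 roll deg -2.5
red 0.03 210 mean [ 12.  -15.8] min [-30. -53.] max [29. 52.]
red 0.075 269 mean [ 0.3 -0.9] min [-23. -47.] max [25. 44.]
yellow 0.03 59 mean [21. -9.] min [-27. -50.] max [29. 50.]
yellow 0.075 163 mean [-2.8  0.4] min [-15. -42.] max [ 9. 42.]
```

View pics/s13.png

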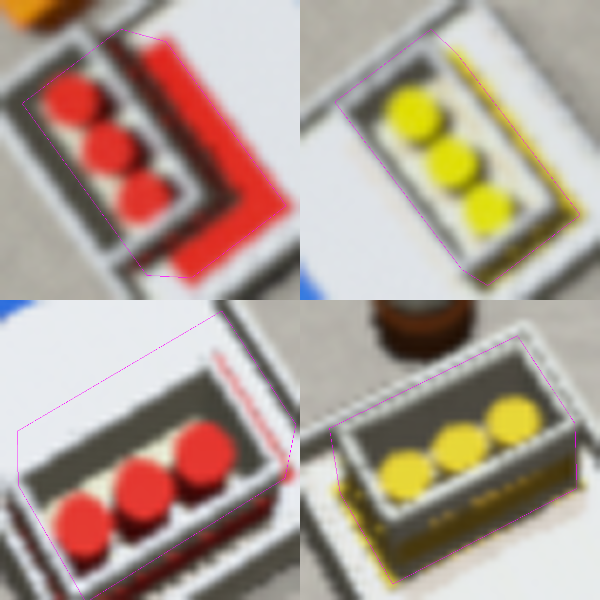

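The picture shows the yellow cassette well placed, with its outline matching in both views. The red one has been knocked aside: in the top tile its rim is left of the outline and a wide red strip shows on the right. I compute the red pose from its caps, using yellow as a reference.

```bash
cat > tri.py <<'E'
from h import *
def P34(c): i=INF[c]; return i["intrinsics"]@np.c_[cv2.Rodrigues(i["rvec"])[0],i["tvec"].reshape(3)]
def tri(a,b):
    X=cv2.triangulatePoints(P34("top"),P34("side"),np.array(a,float).T,np.array(b,float).T); return (X[:3]/X[3]).T
E
python3 - <<'E'
from tri import *
ax=np.array([.59,-.807]); ay=np.array([.807,.59])
for n,ctr,t,s in(("red",(.4573,.3908),[(72,100),(108,150),(143,197)],[(203,455),(143,490),(83,525)]),("yellow",(.6047,.1889),[(412-300,112),(450-300,163),(488-300,210)],[(513-300,421),(461-300,449),(407-300,476)])):
    k=300/44; out=[]
    ot=proj("top",[[*ctr,.06]])[0].astype(int)-22; os=proj("side",[[*ctr,.06]])[0].astype(int)-22
    for ss in (s,s[::-1]):
        T=np.array(t)/k+ot-.5; S=(np.array(ss)-[0,300])/k+os-.5
        X=tri(T,S); d=X[:,:2]-ctr; print(n,"z",X[:,2].round(3),"cross",(d@ax*1000).round(1),"along",(d@ay*1000).round(1),"ends dir",np.arctan2(*(X[0]-X[2])[[1,0]]).round(3))
E
```

```text
red z [0.122 0.071 0.023] cross [-12.1 -13.4 -14.7] along [15.1 13.6 13. ] ends dir -0.274
red z [0.073 0.071 0.071] cross [-13.1 -13.4 -13.5] along [ 42.5  13.6 -14.8] ends dir 0.624
yellow z [0.124 0.073 0.024] cross [-11.6  -3.7   4.9] along [ 0.4 -1.8 -2.9] ends dir 2.0
yellow z [0.075 0.073 0.072] cross [-3.8 -3.7 -2.8] along [ 27.7  -1.8 -30.5] ends dir 0.647
```

```bash
python3 -m creep '[{"translation":[0,0,0],"roll":35,"gripper":87},{"translation":[0,0,0],"roll":35,"gripper":87},{"translation":[0,0,0],"roll":35,"gripper":87},{"translation":[0,0,0],"roll":35,"gripper":87},{"translation":[0,0,0],"roll":35,"gripper":87}]' >/dev/null
python3 -m creep '[{"translation":[0,0,0],"roll":2.5,"gripper":87},{"translation":[0,0,0],"roll":2.5,"gripper":87}]' >/dev/null
python3 go.py .4616 .4082 .15 .626
```

```text
t35.3 pos [ 0.5222 -0.1895  0.2588] phi 0.637 w 0.0847 gf 0.0 q6 0.38 F [-0.2  0.8 -0.2] tilt [-0.     0.001]
tool shift mm [ 306.6 -516.5  109.2] dist 611 roll deg 0.6
```

```bash
python3 -m creep '[{"translation":[100,-169,0],"roll":0.6,"gripper":87},{"translation":[100,-169,0],"roll":0.6,"gripper":87},{"translation":[100,-169,0],"roll":0.6,"gripper":87},{"translation":[100,-169,0],"roll":0.6,"gripper":87},{"translation":[100,-169,0],"roll":0.6,"gripper":87}]' >/dev/null
python3 -m creep '[{"translation":[103,-172,0],"roll":0,"gripper":87},{"translation":[103,-172,0],"roll":0,"gripper":87},{"translation":[103,-172,0],"roll":0,"gripper":87},{"translation":[103,-172,0],"roll":0,"gripper":87},{"translation":[103,-172,0],"roll":0,"gripper":87}]' >/dev/null
python3 -m creep '[{"translation":[103,-172,0],"roll":0,"gripper":87},{"translation":[103,-172,0],"roll":0,"gripper":87},{"translation":[103,-172,0],"roll":0,"gripper":87},{"translation":[103,-172,0],"roll":0,"gripper":87},{"translation":[103,-172,0],"roll":0,"gripper":87}]' >/dev/null
python3 -m creep '[{"translation":[0,0,40],"roll":0,"gripper":87},{"translation":[0,0,80],"roll":0,"gripper":87},{"translation":[0,0,110],"roll":0,"gripper":87},{"translation":[0,0,110],"roll":0,"gripper":87},{"translation":[0,0,110],"roll":0,"gripper":87}]' >/dev/null
python3 -m creep '[{"translation":[0,0,0],"roll":0,"gripper":87},{"translation":[0,0,0],"roll":0,"gripper":87}]' >/dev/null
python3 go.py .4616 .4082 .05 .626
```

```text
t37.1 pos [0.469  0.4046 0.1518] phi 0.626 w 0.0870 gf 0.0 q6 1.48 F [ 0.2 -0.1 -0.5] tilt [0.005 0.003]
tool shift mm [ -4.5  -7.3 101.7] dist 102 roll deg 0.0
```

```bash
python3 -m creep '[{"translation":[-4.5,-7.3,30],"roll":0,"gripper":87},{"translation":[-4.5,-7.3,65],"roll":0,"gripper":87},{"translation":[-4.5,-7.3,90],"roll":0,"gripper":87},{"translation":[-4.5,-7.3,100],"roll":0,"gripper":87},{"translation":[-4.5,-7.3,101],"roll":0,"gripper":87}]' 25| grep -E "posi|ft"
python3 -m creep '[{"translation":[0,0,0],"roll":0,"gripper":40},{"translation":[0,0,0],"roll":0,"gripper":40},{"translation":[0,0,0],"roll":0,"gripper":40},{"translation":[0,0,0],"roll":0,"gripper":40},{"translation":[0,0,0],"roll":0,"gripper":40}]' |grep -E "posi"
python3 -m creep '[{"translation":[0,0,0],"roll":0,"gripper":40},{"translation":[0,0,0],"roll":0,"gripper":40},{"translation":[0,0,0],"roll":0,"gripper":40},{"translation":[0,0,0],"roll":0,"gripper":40},{"translation":[0,0,0],"roll":0,"gripper":40}]' |grep -E "grip|ft"
python3 go.py
python3 -m creep '[{"translation":[0,0,-3],"roll":0,"gripper":40},{"translation":[0,0,-8],"roll":0,"gripper":40},{"translation":[0,0,-12],"roll":0,"gripper":40},{"translation":[0,0,-12],"roll":0,"gripper":40},{"translation":[0,0,-12],"roll":0,"gripper":40}]' |grep grip
python3 go.py .4573 .3908 .06 .631
```

```text
position: [0.4592, 0.4064, 0.0475]
ft_force: [1.0, -0.4, 0.5]
position: [0.4601, 0.4071, 0.0493]
ft_force: [-0.7, 0.2, 5.2]
grip_width: 0.0559
grip_force: 25.0
t38.4 pos [0.4598 0.4071 0.0489] phi 0.626 w 0.0559 gf 25.0 q6 1.49 F [-0.7  0.2  5.2] tilt [0.001 0.001]
grip_width: 0.0553
grip_force: 25.0
t38.8 pos [0.4595 0.4067 0.0601] phi 0.626 w 0.0553 gf 25.0 q6 1.49 F [ 0.4  0.3 -2.6] tilt [0. 0.]
tool shift mm [-11.1  11.6   0.1] dist 16 roll deg -0.3
```

```bash
python3 -m creep '[{"translation":[-13,11.5,0],"roll":-0.3,"gripper":40},{"translation":[-13,11.5,0],"roll":-0.3,"gripper":40},{"translation":[-13,11.5,0],"roll":-0.3,"gripper":40},{"translation":[-13,11.5,0],"roll":-0.3,"gripper":40},{"translation":[-13,11.5,0],"roll":-0.3,"gripper":40}]' >/dev/null
python3 -m creep '[{"translation":[0,0,5],"roll":0,"gripper":40},{"translation":[0,0,10],"roll":0,"gripper":40},{"translation":[0,0,12],"roll":0,"gripper":40},{"translation":[0,0,12.5],"roll":0,"gripper":40},{"translation":[0,0,12.5],"roll":0,"gripper":40}]' |grep -E "posi|ft"
python3 go.py .4573 .3908 .06 .631
python3 -m creep '[{"translation":[0,0,0],"roll":0,"gripper":82},{"translation":[0,0,0],"roll":0,"gripper":82},{"translation":[0,0,0],"roll":0,"gripper":82},{"translation":[0,0,0],"roll":0,"gripper":82},{"translation":[0,0,0],"roll":0,"gripper":82}]' |grep -E "grip_w|ft"
python3 -m creep '[{"translation":[0,0,-40],"roll":0,"gripper":87},{"translation":[0,0,-80],"roll":0,"gripper":87},{"translation":[0,0,-120],"roll":0,"gripper":87},{"translation":[0,0,-160],"roll":0,"gripper":87},{"translation":[0,0,-200],"roll":0,"gripper":87}]' >/dev/null
python3 go.py .52 -.2 .25 .631
```

```text
position: [0.4558, 0.3902, 0.0488]
ft_force: [-1.8, -1.2, 7.2]
t39.6 pos [0.4558 0.3902 0.0488] phi 0.632 w 0.0559 gf 25.0 q6 1.46 F [-1.8 -1.2  7.2] tilt [0.001 0.   ]
tool shift mm [  1.6   0.4 -11.2] dist 11 roll deg 0.0
ft_force: [0.4, 0.8, -0.4]
grip_width: 0.0789
t40.5 pos [0.4552 0.3895 0.2491] phi 0.631 w 0.0870 gf 0.0 q6 1.46 F [ 1.8  0.5 -1.1] tilt [-0.001 -0.   ]
tool shift mm [-295.6  514.2   -0.7] dist 593 roll deg 0.0
```

```bash
python3 -m creep '[{"translation":[-98,171,0],"roll":0,"gripper":60},{"translation":[-98,171,0],"roll":0,"gripper":60},{"translation":[-98,171,0],"roll":0,"gripper":60},{"translation":[-98,171,0],"roll":0,"gripper":60},{"translation":[-98,171,0],"roll":0,"gripper":50}]' >/dev/null
python3 -m creep '[{"translation":[-98,171,0],"roll":0,"gripper":50},{"translation":[-98,171,0],"roll":0,"gripper":50},{"translation":[-98,171,0],"roll":0,"gripper":50},{"translation":[-98,171,0],"roll":0,"gripper":50},{"translation":[-98,171,0],"roll":0,"gripper":50}]' >/dev/null
python3 -m creep '[{"translation":[-98,171,-10],"roll":-35,"gripper":50},{"translation":[-98,171,-10],"roll":-35,"gripper":50},{"translation":[-98,171,-10],"roll":-35,"gripper":50},{"translation":[-98,171,-10],"roll":-35,"gripper":50},{"translation":[-98,171,-10],"roll":-35,"gripper":50}]' >/dev/null
python3 -m creep '[{"translation":[0,0,0],"roll":-5,"gripper":50},{"translation":[0,0,0],"roll":-5,"gripper":50},{"translation":[0,0,0],"roll":-5,"gripper":50}]' >/dev/null
python3 go.py .6248 -.2601 .26 1.332
python3 - <<'E'
from tri import *
im=grab("14")
ax=np.array([.59,-.807]); ay=np.array([.807,.59])
for n,ctr in(("red",(.4573,.3908)),("yellow",(.6047,.1889))):
    q={}
    for c in im:
        k=((col(im[c],n)>0)&(im[c].max(2)>(150 if c=="side" else 160))&(sil(c,[box(.044,.088,.04,.05)],*ctr,-.94,.03)>.5)).astype(np.uint8)
        N,l,s,ce=cv2.connectedComponentsWithStats(k); i=sorted(range(1,N),key=lambda j:-s[j,4])[:4]; print(n,c,[(int(s[j,4]),ce[j].round(1).tolist()) for j in i]); ys,xs=np.nonzero(k); q[c]=[xs.mean(),ys.mean()]
    X=tri([q["top"]],[q["side"]])[0]; d=X[:2]-ctr; print("tri z %.3f cross %.1f along %.1f"%(X[2],d@ax*1000,d@ay*1000))
E
```

```text
t42.0 pos [ 0.5202 -0.1952  0.2569] phi 1.300 w 0.0497 gf 0.0 q6 -0.29 F [ 0.   1.3 -0.3] tilt [-0.001  0.001]
tool shift mm [-34.5 118.2  -3.4] dist 123 roll deg -1.8
red top [(146, [114.4, 222.4])]
red side [(124, [269.8, 335.5]), (63, [256.7, 343.4])]
tri z 0.073 cross -2.0 along 0.4
yellow top [(136, [177.4, 175.0])]
yellow side [(140, [224.9, 271.2])]
tri z 0.074 cross -3.3 along -1.0
```

```bash
python3 -m creep '[{"translation":[-34,118,0],"roll":-2,"gripper":50},{"translation":[-34,118,0],"roll":-2,"gripper":50},{"translation":[-34,118,0],"roll":-2,"gripper":50},{"translation":[-34,118,0],"roll":-2,"gripper":50},{"translation":[-34,118,0],"roll":-2,"gripper":50}]' >/dev/null
python3 -m creep '[{"translation":[0,0,0],"roll":0,"gripper":50},{"translation":[0,0,0],"roll":0,"gripper":50},{"translation":[0,0,0],"roll":0,"gripper":50}]' >/dev/null
python3 go.py .6248 -.2601 .180 1.332
```

```text
t42.8 pos [ 0.6247 -0.258   0.2579] phi 1.339 w 0.0502 gf 0.0 q6 -0.32 F [0.5 0.3 0.7] tilt [-0.  0.]
tool shift mm [-2.1  0.6 77.9] dist 78 roll deg 0.4
```

```bash
python3 -m creep '[{"translation":[-2,0,25],"roll":0,"gripper":50},{"translation":[-2,0,45],"roll":0,"gripper":50},{"translation":[-2,0,55],"roll":0,"gripper":50},{"translation":[-2,0,55],"roll":0,"gripper":50},{"translation":[-2,0,55],"roll":0,"gripper":50}]' |grep -E "posi|ft"
python3 -m creep '[{"translation":[0,0,8],"roll":0,"gripper":50},{"translation":[0,0,16],"roll":0,"gripper":50},{"translation":[0,0,22],"roll":0,"gripper":50},{"translation":[0,0,22],"roll":0,"gripper":50},{"translation":[0,0,22],"roll":0,"gripper":50}]' |grep -E "posi|ft"
python3 -m creep '[{"translation":[0,0,0],"roll":0,"gripper":2},{"translation":[0,0,0],"roll":0,"gripper":2},{"translation":[0,0,0],"roll":0,"gripper":2},{"translation":[0,0,0],"roll":0,"gripper":2},{"translation":[0,0,0],"roll":0,"gripper":2}]' 30|grep grip
python3 -m creep '[{"translation":[0,0,0],"roll":0,"gripper":2},{"translation":[0,0,0],"roll":0,"gripper":2},{"translation":[0,0,0],"roll":0,"gripper":2},{"translation":[0,0,0],"roll":0,"gripper":2},{"translation":[0,0,0],"roll":0,"gripper":2}]' |grep -E "grip|ft"
python3 go.py
```

```text
position: [0.6248, -0.2609, 0.2026]
ft_force: [-0.1, -0.6, 0.5]
position: [0.6248, -0.2611, 0.1798]
ft_force: [0.1, 0.6, -0.3]
grip_width: 0.0241
grip_force: 0.0
ft_force: [-0.2, -0.6, 0.2]
grip_width: 0.0098
grip_force: 30.0
t44.4 pos [ 0.6253 -0.2614  0.1805] phi 1.338 w 0.0098 gf 30.0 q6 -0.33 F [-0.2 -0.6  0.2] tilt [ 0. -0.]
```

```bash
python3 -m creep '[{"translation":[0,0,-6],"roll":0,"gripper":2},{"translation":[0,0,-12],"roll":0,"gripper":2},{"translation":[0,0,-17],"roll":0,"gripper":2},{"translation":[0,0,-17],"roll":0,"gripper":2},{"translation":[0,0,-17],"roll":0,"gripper":2}]' |grep -E "posi|ft|grip"
python3 -m creep '[{"translation":[0,-15,-17],"roll":0,"gripper":2},{"translation":[0,-35,-1],"roll":0,"gripper":2},{"translation":[0,-60,-1],"roll":0,"gripper":2},{"translation":[0,-90,-1],"roll":0,"gripper":2},{"translation":[0,-100,-1],"roll":0,"gripper":2}]' |grep -E "posi|ft|grip"
python3 go.py .4574 .3913 .25 .631
```

```text
position: [0.6254, -0.2615, 0.1981]
ft_force: [0.3, 0.2, -1.3]
grip_width: 0.0093
grip_force: 30.0
position: [0.5232, -0.2359, 0.1974]
ft_force: [-1.3, -0.9, -1.3]
grip_width: 0.0092
grip_force: 30.0
t45.2 pos [ 0.5232 -0.2359  0.1974] phi 1.338 w 0.0092 gf 30.0 q6 -0.38 F [-1.3 -0.9 -1.3] tilt [-0.006  0.004]
tool shift mm [ 595.3 -209.   -50. ] dist 633 roll deg 40.5
```

```bash
python3 -m creep '[{"translation":[149,-52,-12],"roll":0,"gripper":2},{"translation":[149,-52,-12],"roll":0,"gripper":2},{"translation":[149,-52,-12],"roll":0,"gripper":2},{"translation":[149,-52,-12],"roll":0,"gripper":2}]' >/dev/null
python3 -m creep '[{"translation":[149,-52,-12],"roll":0,"gripper":2},{"translation":[149,-52,-12],"roll":0,"gripper":2},{"translation":[149,-52,-12],"roll":0,"gripper":2},{"translation":[149,-52,-12],"roll":0,"gripper":2}]' >/dev/null
python3 -m creep '[{"translation":[149,-52,-12],"roll":0,"gripper":2},{"translation":[149,-52,-12],"roll":0,"gripper":2},{"translation":[149,-52,-12],"roll":0,"gripper":2},{"translation":[149,-52,-12],"roll":0,"gripper":2}]' >/dev/null
python3 -m creep '[{"translation":[149,-52,-12],"roll":35,"gripper":2},{"translation":[149,-52,-12],"roll":35,"gripper":2},{"translation":[149,-52,-12],"roll":35,"gripper":2},{"translation":[149,-52,-12],"roll":35,"gripper":2},{"translation":[149,-52,-12],"roll":35,"gripper":2}]' >/dev/null
python3 -m creep '[{"translation":[0,0,0],"roll":5.5,"gripper":2},{"translation":[0,0,0],"roll":5.5,"gripper":2},{"translation":[0,0,0],"roll":5.5,"gripper":2},{"translation":[0,0,0],"roll":5.5,"gripper":2}]' |grep grip
python3 go.py .4574 .3913 .15 .631
python3 - <<'E'
from tri import *
im=grab("15")
for n,g in(("blue",(.684,-.018,-.239)),("yellow",(.654,-.139,-.239))): print("lid",n,fit({"top":col(im["top"],n)},LID,g,.166,.08))
E
```

```text
grip_width: 0.0097
grip_force: 30.0
t47.0 pos [0.4631 0.3894 0.2464] phi 0.653 w 0.0097 gf 30.0 q6 1.43 F [-0.3 -0.4 -1.6] tilt [-0.  0.]
tool shift mm [-3.3 -5.  96.4] dist 97 roll deg 1.3
lid blue (array([ 0.6839657 , -0.01789848, -0.24215907]), np.float64(0.078))
lid yellow (array([ 0.65400216, -0.13929146, -0.23363189]), np.float64(0.159))
```

```bash
python3 -m creep '[{"translation":[-3.5,-5,35],"roll":1.3,"gripper":2},{"translation":[-3.5,-5,75],"roll":1.3,"gripper":2},{"translation":[-3.5,-5,110],"roll":1.3,"gripper":2},{"translation":[-3.5,-5,118],"roll":1.3,"gripper":2},{"translation":[-3.5,-5,118],"roll":1.3,"gripper":2}]' >/dev/null
python3 -m creep '[{"translation":[0,0,0],"roll":0,"gripper":2},{"translation":[0,0,0],"roll":0,"gripper":2},{"translation":[0,0,0],"roll":0,"gripper":2},{"translation":[0,0,0],"roll":0,"gripper":2}]' |grep ft
python3 go.py .4566 .3907 .104 .631
```

```text
ft_force: [-0.4, -0.6, -0.3]
t47.9 pos [0.4584 0.3923 0.1306] phi 0.629 w 0.0099 gf 30.0 q6 1.46 F [-0.4 -0.6 -0.3] tilt [0.004 0.002]
tool shift mm [-2.5  0.2 26.5] dist 27 roll deg -0.1
```

```bash
python3 -m creep '[{"translation":[-2,0,6],"roll":0,"gripper":2},{"translation":[-2,0,12],"roll":0,"gripper":2},{"translation":[-2,0,12],"roll":0,"gripper":2},{"translation":[-2,0,12],"roll":0,"gripper":2}]' |grep -E "posi|ft"
python3 -m creep '[{"translation":[0,0,3],"roll":0,"gripper":2},{"translation":[0,0,6],"roll":0,"gripper":2},{"translation":[0,0,9],"roll":0,"gripper":2},{"translation":[0,0,9],"roll":0,"gripper":2}]' |grep -E "posi|ft"
python3 -m creep '[{"translation":[0,0,2],"roll":0,"gripper":2},{"translation":[0,0,4],"roll":0,"gripper":2},{"translation":[0,0,5],"roll":0,"gripper":2},{"translation":[0,0,5],"roll":0,"gripper":2}]' |grep -E "posi|ft"
python3 go.py .4566 .3907 .104 .631
```

```text
position: [0.4549, 0.3901, 0.1158]
ft_force: [0.6, -0.0, -1.0]
position: [0.4556, 0.3903, 0.1083]
ft_force: [-1.4, -0.9, 5.6]
position: [0.4558, 0.3903, 0.1082]
ft_force: [-8.4, -5.4, 31.7]
t48.9 pos [0.4558 0.3903 0.1082] phi 0.630 w 0.0098 gf 30.0 q6 1.46 F [-8.4 -5.4 31.7] tilt [0.002 0.   ]
tool shift mm [0.9 0.2 4.2] dist 4 roll deg -0.1
```

```bash
python3 -m creep '[{"translation":[0,0,-3],"roll":0,"gripper":2},{"translation":[0,0,-3],"roll":0,"gripper":2},{"translation":[0,0,-3],"roll":0,"gripper":2}]' |grep -E "posi|ft"
python3 -m creep '[{"translation":[0,0,0],"roll":0,"gripper":50},{"translation":[0,0,0],"roll":0,"gripper":50},{"translation":[0,0,0],"roll":0,"gripper":50},{"translation":[0,0,0],"roll":0,"gripper":50},{"translation":[0,0,0],"roll":0,"gripper":50}]' |grep -E "grip_w|ft|pos"
python3 -m creep '[{"translation":[0,0,-30],"roll":0,"gripper":50},{"translation":[0,0,-70],"roll":0,"gripper":50},{"translation":[0,0,-110],"roll":0,"gripper":50},{"translation":[0,0,-140],"roll":0,"gripper":50},{"translation":[0,0,-140],"roll":0,"gripper":50}]' >/dev/null
python3 -m creep '[{"translation":[-98,171,0],"roll":0,"gripper":50},{"translation":[-98,171,0],"roll":0,"gripper":50},{"translation":[-98,171,0],"roll":0,"gripper":50},{"translation":[-98,171,0],"roll":0,"gripper":50},{"translation":[-98,171,0],"roll":0,"gripper":50}]' >/dev/null
python3 go.py .55 -.1 .25 .631
python3 - <<'E'
from tri import *
im=grab("16"); ax=np.array([.59,-.807]); ay=np.array([.807,.59])
# exclude lid-shadowed pad/band: bright red only
m={c:((col(im[c],"red")>0)&(im[c].max(2)>95))*1. for c in im}
for z in(.082,.086,.09,.094,.098):
    for cs in(("top","side"),):
        x,e=fit({c:m[c] for c in cs},LID,(.4574,.3913,-.94),z,.075); d=x[:2]-(.4573,.3908); print(z,x.round(4),e,"cross %.1f along %.1f"%(d@ax*1000,d@ay*1000), [fit({c:m[c]},LID,(.4574,.3913,-.94),z,.075)[0].round(4).tolist() for c in im])
E
```

```text
position: [0.4561, 0.3907, 0.1083]
ft_force: [-2.6, -1.9, 17.1]
position: [0.4552, 0.3902, 0.1047]
ft_force: [0.0, 0.1, -0.6]
grip_width: 0.0352
t50.4 pos [0.4763 0.1916 0.2446] phi 0.629 w 0.0503 gf 0.0 q6 1.11 F [ 0.4  0.  -0.3] tilt [-0.001 -0.001]
tool shift mm [-111.8  279.2   -5.1] dist 301 roll deg -0.1
0.082 [ 0.4453  0.3868 -1.1273] 1.731 cross -3.9 along -12.0 [[0.4221, 0.3831, -0.8582], [0.455, 0.3877, -0.9218]]
0.086 [ 0.4414  0.3836 -0.9594] 1.777 cross -3.6 along -17.1 [[0.4313, 0.3824, -1.1134], [0.4548, 0.3887, -0.9269]]
0.09 [ 0.4446  0.3869 -1.067 ] 1.761 cross -4.4 along -12.5 [[0.4202, 0.3743, -1.6381], [0.4545, 0.3903, -0.9256]]
0.094 [ 0.4455  0.3889 -0.9498] 1.826 cross -5.4 along -10.6 [[0.4333, 0.3878, -0.7644], [0.4543, 0.3917, -0.9158]]
0.098 [ 0.4474  0.3886 -0.9826] 1.867 cross -4.1 along -9.2 [[0.4437, 0.3721, -1.6925], [0.455, 0.3932, -0.9346]]
```

```bash
python3 -m creep '[{"translation":[-56,140,0],"roll":0,"gripper":50},{"translation":[-56,140,0],"roll":0,"gripper":50},{"translation":[-56,140,0],"roll":0,"gripper":50},{"translation":[-56,140,0],"roll":0,"gripper":50}]' >/dev/null
python3 -m creep '[{"translation":[-56,140,0],"roll":-28,"gripper":50},{"translation":[-56,140,0],"roll":-28,"gripper":50},{"translation":[-56,140,0],"roll":-28,"gripper":50},{"translation":[-56,140,0],"roll":-28,"gripper":50}]' >/dev/null
python3 -m creep '[{"translation":[0,0,0],"roll":-12,"gripper":50},{"translation":[0,0,0],"roll":-12,"gripper":50},{"translation":[0,0,0],"roll":-12,"gripper":50}]' >/dev/null
python3 go.py .653 -.1395 .26 1.332
cat > lidz.py <<'E'
from tri import *
def lidz(im,n,ctr,zs=(.084,.087,.09,.093,.096,.099)):
    ax=np.array([.59,-.807]); ay=np.array([.807,.59])
    m={c:((col(im[c],n)>0)&(im[c].max(2)>80))*1. for c in im}
    for z in zs:
        o=[]
        for cs in(("top",),("side",),("top","side")):
            x,e=fit({c:m[c] for c in cs},LID,(*ctr,-.94),z,.07); d=x[:2]-ctr; o.append("%s c %.1f a %.1f yaw %.3f e %.3f"%(cs,d@ax*1000,d@ay*1000,x[2],e))
        print(z,o)
E
python3 - <<'E'
from lidz import *
im=grab("17"); lidz(im,"red",(.4573,.3908))
E
```

```text
t51.4 pos [ 0.5512 -0.0979  0.2444] phi 1.314 w 0.0498 gf 0.0 q6 -0.12 F [-0.1 -0.8 -0.3] tilt [-0.001  0.001]
tool shift mm [-14.3 109.  -15.8] dist 111 roll deg -1.0
0.084 ["('top',) c -4.3 a -2.3 yaw -0.927 e 0.083", "('side',) c 0.3 a -3.3 yaw -0.948 e 0.067", "('top', 'side') c -1.7 a -3.5 yaw -0.916 e 0.091"]
0.087 ["('top',) c -3.5 a -3.5 yaw -0.916 e 0.073", "('side',) c -0.3 a -3.1 yaw -0.940 e 0.070", "('top', 'side') c -1.8 a -3.6 yaw -0.923 e 0.080"]
0.09 ["('top',) c -3.0 a -4.1 yaw -0.915 e 0.073", "('side',) c -1.2 a -1.9 yaw -0.946 e 0.072", "('top', 'side') c -1.8 a -3.2 yaw -0.929 e 0.076"]
0.093 ["('top',) c -2.3 a -5.1 yaw -0.918 e 0.072", "('side',) c -1.5 a -2.2 yaw -0.939 e 0.088", "('top', 'side') c -1.9 a -3.6 yaw -0.925 e 0.083"]
0.096 ["('top',) c -1.9 a -5.8 yaw -0.930 e 0.065", "('side',) c -2.5 a -1.6 yaw -0.941 e 0.092", "('top', 'side') c -2.2 a -3.5 yaw -0.930 e 0.083"]
0.099 ["('top',) c -0.8 a -6.2 yaw -0.938 e 0.063", "('side',) c -3.4 a -2.8 yaw -0.969 e 0.118", "('top', 'side') c -2.5 a -5.0 yaw -0.941 e 0.095"]
```

```bash
python3 -m creep '[{"translation":[-13,110,-15],"roll":-1,"gripper":50},{"translation":[-13,110,-15],"roll":-1,"gripper":50},{"translation":[-13,110,-15],"roll":-1,"gripper":50},{"translation":[-13,110,-15],"roll":-1,"gripper":50},{"translation":[-13,110,-15],"roll":-1,"gripper":50}]' >/dev/null
python3 -m creep '[{"translation":[0,0,0],"roll":0,"gripper":50},{"translation":[0,0,0],"roll":0,"gripper":50},{"translation":[0,0,0],"roll":0,"gripper":50}]' >/dev/null
python3 go.py .6544 -.139 .180 1.332
```

```text
t52.1 pos [ 0.653  -0.1374  0.2604] phi 1.331 w 0.0503 gf 0.0 q6 -0.14 F [-1.  -0.6 -1.2] tilt [-0.001  0.   ]
tool shift mm [-1.2  1.8 80.4] dist 80 roll deg -0.0
```

```bash
python3 -m creep '[{"translation":[-1,2,25],"roll":0,"gripper":50},{"translation":[-1,2,45],"roll":0,"gripper":50},{"translation":[-1,2,58],"roll":0,"gripper":50},{"translation":[-1,2,58],"roll":0,"gripper":50},{"translation":[-1,2,58],"roll":0,"gripper":50}]' |grep -E "posi|ft"
python3 -m creep '[{"translation":[0,0,8],"roll":0,"gripper":50},{"translation":[0,0,16],"roll":0,"gripper":50},{"translation":[0,0,22],"roll":0,"gripper":50},{"translation":[0,0,22],"roll":0,"gripper":50},{"translation":[0,0,22],"roll":0,"gripper":50}]' |grep -E "posi|ft"
python3 -m creep '[{"translation":[0,0,0],"roll":0,"gripper":2},{"translation":[0,0,0],"roll":0,"gripper":2},{"translation":[0,0,0],"roll":0,"gripper":2},{"translation":[0,0,0],"roll":0,"gripper":2},{"translation":[0,0,0],"roll":0,"gripper":2}]' 30|grep grip
python3 -m creep '[{"translation":[0,0,0],"roll":0,"gripper":2},{"translation":[0,0,0],"roll":0,"gripper":2},{"translation":[0,0,0],"roll":0,"gripper":2},{"translation":[0,0,0],"roll":0,"gripper":2},{"translation":[0,0,0],"roll":0,"gripper":2}]' |grep -E "grip|ft"
python3 go.py
python3 -m creep '[{"translation":[0,0,-6],"roll":0,"gripper":2},{"translation":[0,0,-12],"roll":0,"gripper":2},{"translation":[0,0,-17],"roll":0,"gripper":2},{"translation":[0,0,-17],"roll":0,"gripper":2},{"translation":[0,0,-17],"roll":0,"gripper":2}]' |grep -E "posi|ft|grip"
python3 -m creep '[{"translation":[0,-15,0],"roll":0,"gripper":2},{"translation":[0,-35,0],"roll":0,"gripper":2},{"translation":[0,-60,0],"roll":0,"gripper":2},{"translation":[0,-90,0],"roll":0,"gripper":2},{"translation":[0,-110,0],"roll":0,"gripper":2}]' |grep -E "posi|ft|grip"
python3 go.py .6034 .1890 .25 .631
```

```text
position: [0.6549, -0.1394, 0.202]
ft_force: [0.5, 0.5, -0.8]
position: [0.6556, -0.1398, 0.1799]
ft_force: [-0.3, -0.4, -0.1]
grip_width: 0.0246
grip_force: 0.0
ft_force: [0.3, -0.8, 0.7]
grip_width: 0.0096
grip_force: 30.0
t53.8 pos [ 0.6559 -0.1399  0.1805] phi 1.331 w 0.0096 gf 30.0 q6 -0.14 F [ 0.3 -0.8  0.7] tilt [ 0. -0.]
position: [0.6562, -0.14, 0.1982]
ft_force: [-0.2, -0.6, -1.1]
grip_width: 0.0095
grip_force: 30.0
position: [0.5459, -0.1127, 0.1969]
ft_force: [-0.5, 0.5, -0.6]
grip_width: 0.0096
grip_force: 30.0
t54.6 pos [ 0.5459 -0.1127  0.1969] phi 1.331 w 0.0096 gf 30.0 q6 -0.16 F [-0.5  0.5 -0.6] tilt [-0.003  0.001]
tool shift mm [306.7 -16.  -52.9] dist 312 roll deg 40.1
```

```bash
python3 -m creep '[{"translation":[10,-10,-30],"roll":0,"gripper":2},{"translation":[20,-16,-53],"roll":0,"gripper":2},{"translation":[60,-16,-53],"roll":0,"gripper":2},{"translation":[100,-16,-53],"roll":0,"gripper":2},{"translation":[140,-16,-53],"roll":0,"gripper":2}]' >/dev/null
python3 -m creep '[{"translation":[166,0,0],"roll":35,"gripper":2},{"translation":[166,0,0],"roll":35,"gripper":2},{"translation":[166,0,0],"roll":35,"gripper":2},{"translation":[166,0,0],"roll":35,"gripper":2},{"translation":[166,0,0],"roll":35,"gripper":2}]' >/dev/null
python3 -m creep '[{"translation":[0,0,0],"roll":5,"gripper":2},{"translation":[0,0,0],"roll":5,"gripper":2},{"translation":[0,0,0],"roll":5,"gripper":2},{"translation":[0,0,0],"roll":5,"gripper":2}]' |grep grip
python3 go.py .6034 .1890 .13 .632
```

```text
grip_width: 0.01
grip_force: 30.0
t55.8 pos [0.6059 0.1867 0.2502] phi 0.648 w 0.0100 gf 30.0 q6 1.05 F [ 0.1 -0.4 -1.2] tilt [-0. -0.]
tool shift mm [ -0.6  -3.3 120.2] dist 120 roll deg 0.9
```

```bash
python3 -m creep '[{"translation":[-0.6,-3.3,35],"roll":0.9,"gripper":2},{"translation":[-0.6,-3.3,75],"roll":0.9,"gripper":2},{"translation":[-0.6,-3.3,110],"roll":0.9,"gripper":2},{"translation":[-0.6,-3.3,120],"roll":0.9,"gripper":2},{"translation":[-0.6,-3.3,120],"roll":0.9,"gripper":2}]' >/dev/null
python3 -m creep '[{"translation":[0,0,0],"roll":0,"gripper":2},{"translation":[0,0,0],"roll":0,"gripper":2},{"translation":[0,0,0],"roll":0,"gripper":2},{"translation":[0,0,0],"roll":0,"gripper":2}]' |grep ft
python3 go.py .6034 .1890 .1045 .632
```

```text
ft_force: [-0.6, 0.7, -0.1]
t56.5 pos [0.6053 0.1897 0.1327] phi 0.631 w 0.0099 gf 30.0 q6 1.07 F [-0.6  0.7 -0.1] tilt [0.004 0.001]
tool shift mm [-2.1 -0.6 28.2] dist 28 roll deg -0.0
```

```bash
python3 -m creep '[{"translation":[-1,0,8],"roll":0,"gripper":2},{"translation":[-1,0,15],"roll":0,"gripper":2},{"translation":[-1,0,15],"roll":0,"gripper":2},{"translation":[-1,0,15],"roll":0,"gripper":2}]' |grep -E "posi|ft"
python3 -m creep '[{"translation":[0,0,2],"roll":0,"gripper":2},{"translation":[0,0,4],"roll":0,"gripper":2},{"translation":[0,0,5],"roll":0,"gripper":2},{"translation":[0,0,5],"roll":0,"gripper":2}]' |grep -E "posi|ft"
python3 -m creep '[{"translation":[0,0,2],"roll":0,"gripper":2},{"translation":[0,0,4],"roll":0,"gripper":2},{"translation":[0,0,5],"roll":0,"gripper":2},{"translation":[0,0,5],"roll":0,"gripper":2}]' |grep -E "posi|ft"
python3 go.py .6034 .1890 .1045 .632
```

```text
position: [0.602, 0.1889, 0.1145]
ft_force: [0.3, 0.5, -1.0]
position: [0.6027, 0.189, 0.1101]
ft_force: [1.1, -0.3, -1.3]
position: [0.6026, 0.1889, 0.105]
ft_force: [-0.9, -0.5, -0.0]
t57.5 pos [0.6026 0.1889 0.105 ] phi 0.631 w 0.0100 gf 30.0 q6 1.07 F [-0.9 -0.5 -0. ] tilt [-0.001 -0.   ]
tool shift mm [0.7 0.4 0.5] dist 1 roll deg -0.0
```

```bash
python3 -m creep '[{"translation":[0,0,1],"roll":0,"gripper":2},{"translation":[0,0,2],"roll":0,"gripper":2},{"translation":[0,0,2],"roll":0,"gripper":2}]' |grep -E "posi|ft"
python3 -m creep '[{"translation":[0,0,-1],"roll":0,"gripper":50},{"translation":[0,0,-1],"roll":0,"gripper":50},{"translation":[0,0,-1],"roll":0,"gripper":50},{"translation":[0,0,-1],"roll":0,"gripper":50},{"translation":[0,0,-1],"roll":0,"gripper":50}]' |grep -E "grip_w|ft|pos"
python3 -m creep '[{"translation":[0,0,-30],"roll":0,"gripper":50},{"translation":[0,0,-70],"roll":0,"gripper":2},{"translation":[0,0,-70],"roll":0,"gripper":2},{"translation":[0,0,-70],"roll":0,"gripper":2},{"translation":[0,0,-70],"roll":0,"gripper":2}]' >/dev/null
python3 -m creep '[{"translation":[0,0,0],"roll":0,"gripper":2},{"translation":[0,0,0],"roll":0,"gripper":2},{"translation":[0,0,0],"roll":0,"gripper":2},{"translation":[0,0,0],"roll":0,"gripper":2},{"translation":[0,0,0],"roll":0,"gripper":2}]' >/dev/null
python3 go.py .6034 .1890 .130 .632
```

```text
position: [0.6031, 0.189, 0.1045]
ft_force: [-1.9, -1.3, 4.4]
position: [0.6028, 0.189, 0.1042]
ft_force: [0.4, -0.5, 0.3]
grip_width: 0.035
t59.0 pos [0.6026 0.1889 0.1737] phi 0.631 w 0.0036 gf 0.0 q6 1.07 F [-0.3  0.1  0.5] tilt [-0.001 -0.   ]
tool shift mm [ 0.8  0.4 43.7] dist 44 roll deg -0.0
```

The yellow lid seated at the predicted height. The red lid stopped 3.7 mm high, so I probe its bar with closed fingers. Contact at z ≈ 0.128 means it is seated.

```bash
python3 -m creep '[{"translation":[0,-165,0],"roll":0,"gripper":2},{"translation":[0,-165,0],"roll":0,"gripper":2},{"translation":[0,-165,0],"roll":0,"gripper":2},{"translation":[0,-165,0],"roll":0,"gripper":2},{"translation":[0,-165,0],"roll":0,"gripper":2}]' >/dev/null
python3 -m creep '[{"translation":[0,-85,0],"roll":0,"gripper":2},{"translation":[0,-85,0],"roll":0,"gripper":2},{"translation":[0,-85,0],"roll":0,"gripper":2},{"translation":[0,-85,0],"roll":0,"gripper":2}]' >/dev/null
python3 -m creep '[{"translation":[0,0,20],"roll":0,"gripper":2},{"translation":[0,0,32],"roll":0,"gripper":2},{"translation":[0,0,32],"roll":0,"gripper":2},{"translation":[0,0,32],"roll":0,"gripper":2}]' |grep -E "posi|ft"
python3 -m creep '[{"translation":[0,0,2],"roll":0,"gripper":2},{"translation":[0,0,4],"roll":0,"gripper":2},{"translation":[0,0,4],"roll":0,"gripper":2}]' |grep -E "posi|ft"
python3 -m creep '[{"translation":[0,0,2],"roll":0,"gripper":2},{"translation":[0,0,4],"roll":0,"gripper":2},{"translation":[0,0,4],"roll":0,"gripper":2}]' |grep -E "posi|ft"
python3 -m creep '[{"translation":[0,0,2],"roll":0,"gripper":2},{"translation":[0,0,4],"roll":0,"gripper":2},{"translation":[0,0,4],"roll":0,"gripper":2}]' |grep -E "posi|ft"
python3 go.py .4573 .391 .13 .631
```

```text
position: [0.456, 0.3894, 0.1418]
ft_force: [1.1, 0.7, 0.3]
position: [0.456, 0.3905, 0.1388]
ft_force: [0.7, -0.6, -0.1]
position: [0.4551, 0.3907, 0.1342]
ft_force: [-0.1, 0.2, -0.3]
position: [0.455, 0.3906, 0.1299]
ft_force: [-0.3, 0.1, 0.3]
t60.9 pos [0.455  0.3906 0.1299] phi 0.632 w 0.0020 gf 0.0 q6 1.46 F [-0.3  0.1  0.3] tilt [-0.001 -0.   ]
tool shift mm [ 2.1  1.1 -0.1] dist 2 roll deg 0.0
```

```bash
python3 -m creep '[{"translation":[0,0,1],"roll":0,"gripper":2},{"translation":[0,0,2],"roll":0,"gripper":2},{"translation":[0,0,2],"roll":0,"gripper":2}]' |grep -E "posi|ft"
python3 -m creep '[{"translation":[0,0,1],"roll":0,"gripper":2},{"translation":[0,0,2],"roll":0,"gripper":2},{"translation":[0,0,2],"roll":0,"gripper":2}]' |grep -E "posi|ft"
python3 -m creep '[{"translation":[0,0,-20],"roll":0,"gripper":2},{"translation":[0,0,-60],"roll":0,"gripper":2},{"translation":[0,0,-90],"roll":0,"gripper":2},{"translation":[0,0,-90],"roll":0,"gripper":2}]' >/dev/null
python3 go.py .53 -.2 .21 .631
```

```text
position: [0.4553, 0.3908, 0.1283]
ft_force: [-0.4, 0.4, 0.4]
position: [0.4554, 0.3909, 0.1281]
ft_force: [-2.6, -1.5, 8.6]
t61.7 pos [0.4593 0.3933 0.2234] phi 0.632 w 0.0021 gf 0.0 q6 1.46 F [0.2 0.2 0.4] tilt [0.012 0.007]
tool shift mm [-293.4  520.6   10. ] dist 598 roll deg 0.0
```

```bash
python3 -m creep '[{"translation":[-98,171,0],"roll":0,"gripper":2},{"translation":[-98,171,0],"roll":0,"gripper":2},{"translation":[-98,171,0],"roll":0,"gripper":2},{"translation":[-98,171,0],"roll":0,"gripper":2},{"translation":[-98,171,0],"roll":0,"gripper":2}]' >/dev/null
python3 -m creep '[{"translation":[-98,171,0],"roll":0,"gripper":2},{"translation":[-98,171,0],"roll":0,"gripper":2},{"translation":[-98,171,0],"roll":0,"gripper":2},{"translation":[-98,171,0],"roll":0,"gripper":2},{"translation":[-98,171,0],"roll":0,"gripper":2}]' >/dev/null
python3 -m creep '[{"translation":[-98,171,0],"roll":0,"gripper":2},{"translation":[-98,171,0],"roll":0,"gripper":2},{"translation":[-98,171,0],"roll":0,"gripper":2},{"translation":[-98,171,0],"roll":0,"gripper":2},{"translation":[-98,171,0],"roll":0,"gripper":2}]' >/dev/null
python3 go.py .511 -.409 .06 .631
python3 - <<'E'
from lidz import *
im=grab("18")
lidz(im,"red",(.4573,.3908),(.09,)); lidz(im,"yellow",(.6047,.1889),(.09,))
print("blue lid",fit({"top":col(im["top"],"blue")},LID,(.684,-.018,-.239),.166,.08))
R=.631-np.pi/2; ax=np.array([np.cos(R),np.sin(R)]); ay=np.array([-np.sin(R),np.cos(R)])
# spent in tray: recognise
for c in im: print(c,rec(c,"spent"),"expect",proj(c,[[.4263,.194,.034]])[0].round(1))
q={}
for c in im:
    ys,xs=np.nonzero(col(im[c],"green")*(np.hypot(*(np.indices((384,512))[::-1]-np.array(proj(c,[[.511,-.409,.02]])[0])[:,None,None]))<15)); q[c]=[xs.mean(),ys.mean()]; print(c,len(xs))
print("button",tri([q["top"]],[q["side"]]).round(4))
E
```

```text
t63.0 pos [ 0.521  -0.2006  0.2162] phi 0.630 w 0.0020 gf 0.0 q6 0.37 F [0.5 0.3 0. ] tilt [ 0.001 -0.001]
tool shift mm [-130.7  162.3  156.5] dist 261 roll deg -0.1
0.09 ["('top',) c -2.6 a -4.4 yaw -0.928 e 0.076", "('side',) c -0.9 a -1.9 yaw -0.927 e 0.072", "('top', 'side') c -1.7 a -3.1 yaw -0.928 e 0.077"]
0.09 ["('top',) c -0.1 a -4.6 yaw -0.930 e 0.025", "('side',) c -0.5 a -1.4 yaw -0.911 e 1.486", "('top', 'side') c -0.4 a -1.9 yaw -0.921 e 0.759"]
blue lid (array([ 0.6839657 , -0.01789848, -0.24215907]), np.float64(0.078))
top [(0.81, [163, 214, 31, 37]), (0.34, [164, 159, 30, 31])] expect [179.4 230.5]
side [(0.96, [265, 265, 35, 39])] expect [278.6 282.9]
top 56
side 27
button [[ 0.511  -0.4086  0.0216]]
```

```bash
python3 -m creep '[{"translation":[-65,81,60],"roll":0,"gripper":0},{"translation":[-65,81,60],"roll":0,"gripper":0},{"translation":[-65,81,60],"roll":0,"gripper":0},{"translation":[-65,81,60],"roll":0,"gripper":0}]' >/dev/null
python3 -m creep '[{"translation":[-65,81,60],"roll":0,"gripper":0},{"translation":[-65,81,60],"roll":0,"gripper":0},{"translation":[-65,81,60],"roll":0,"gripper":0},{"translation":[-65,81,60],"roll":0,"gripper":0}]' >/dev/null
python3 -m creep '[{"translation":[0,0,30],"roll":0,"gripper":0},{"translation":[0,0,55],"roll":0,"gripper":0},{"translation":[0,0,55],"roll":0,"gripper":0},{"translation":[0,0,55],"roll":0,"gripper":0}]' >/dev/null
python3 go.py .511 -.4088 .010 .631
```

```text
t64.2 pos [ 0.5111 -0.4012  0.0406] phi 0.633 w 0.0000 gf 0.0 q6 0.10 F [0.  0.1 0.6] tilt [-0.003  0.004]
tool shift mm [-4.5  6.2 30.5] dist 31 roll deg 0.1
```

```bash
python3 -m creep '[{"translation":[-4,5,10],"roll":0,"gripper":0},{"translation":[-4,5,20],"roll":0,"gripper":0},{"translation":[-4,5,26],"roll":0,"gripper":0},{"translation":[-4,5,26],"roll":0,"gripper":0},{"translation":[-4,5,26],"roll":0,"gripper":0}]' |grep -E "posi|ft"
python3 go.py .511 -.4088 .002 .631
```

```text
position: [0.511, -0.4105, 0.0152]
ft_force: [-0.6, 0.4, -1.0]
t64.6 pos [ 0.511  -0.4105  0.0152] phi 0.631 w 0.0005 gf 0.0 q6 0.09 F [-0.6  0.4 -1. ] tilt [-0.     0.001]
tool shift mm [ 1.  -1.4 13.2] dist 13 roll deg 0.0
```

```bash
python3 -m creep '[{"translation":[1,-1,8],"roll":0,"gripper":0},{"translation":[1,-1,13],"roll":0,"gripper":0},{"translation":[1,-1,16],"roll":0,"gripper":0},{"translation":[1,-1,18],"roll":0,"gripper":0},{"translation":[1,-1,18],"roll":0,"gripper":0}]' |grep -E "posi|ft"
python3 -m creep '[{"translation":[0,0,1],"roll":0,"gripper":0},{"translation":[0,0,2],"roll":0,"gripper":0},{"translation":[0,0,3],"roll":0,"gripper":0},{"translation":[0,0,3],"roll":0,"gripper":0}]' |grep -E "posi|ft"
python3 -m creep '[{"translation":[0,0,1],"roll":0,"gripper":0},{"translation":[0,0,2],"roll":0,"gripper":0},{"translation":[0,0,3],"roll":0,"gripper":0},{"translation":[0,0,3],"roll":0,"gripper":0}]' |grep -E "posi|ft"
```

```text
position: [0.5117, -0.4095, -0.0026]
ft_force: [0.6, 1.1, 4.0]
position: [0.5117, -0.4095, -0.004]
ft_force: [-1.2, 2.6, 10.1]
position: [0.5118, -0.4095, -0.0042]
ft_force: [-3.1, 4.3, 23.4]
```

The button has bottomed out: motion stopped at 23 N, past the 4 N spring. I release, check and hand in.

```bash
python3 -m creep '[{"translation":[0,0,-10],"roll":0,"gripper":0},{"translation":[0,0,-40],"roll":0,"gripper":0},{"translation":[0,0,-80],"roll":0,"gripper":0},{"translation":[0,0,-120],"roll":0,"gripper":0},{"translation":[0,0,-150],"roll":0,"gripper":0}]' |grep -E "posi|ft"
python3 -m creep '[{"translation":[0,0,-20],"roll":0,"gripper":0},{"translation":[0,0,-20],"roll":0,"gripper":0},{"translation":[0,0,-20],"roll":0,"gripper":0},{"translation":[0,0,-20],"roll":0,"gripper":0},{"translation":[0,0,-20],"roll":0,"gripper":0}]' |grep -E "posi|ft"
python3 - <<'E'
from lidz import *
from rig import hand_in
im=grab("19"); lidz(im,"red",(.4573,.3908),(.09,)); lidz(im,"yellow",(.6047,.1889),(.09,))
print("blue lid",fit({"top":col(im["top"],"blue")},LID,(.684,-.018,-.239),.166,.08))
E
```

```text
position: [0.5115, -0.4098, 0.144]
ft_force: [0.4, -1.0, 0.1]
position: [0.5102, -0.4082, 0.159]
ft_force: [0.8, 0.1, -0.3]
0.09 ["('top',) c -2.9 a -4.5 yaw -0.929 e 0.080", "('side',) c -1.3 a -2.5 yaw -0.952 e 0.082", "('top', 'side') c -1.6 a -3.2 yaw -0.939 e 0.085"]
0.09 ["('top',) c -0.4 a -4.4 yaw -0.912 e 0.024", "('side',) c -0.3 a -1.6 yaw -0.921 e 1.499", "('top', 'side') c -0.4 a -2.3 yaw -0.911 e 0.766"]
blue lid (array([ 0.684046  , -0.01791452, -0.24177805]), np.float64(0.079))
```

```bash
python3 -c "
from rig import hand_in
print(hand_in())"
```

```text
the job is handed in; nothing more can be done
None
```

I handed the job in without seeing a verdict: the spent cassette is in the return tray, the red and yellow cassettes are on their colours with their lids seated by the contact heights, the blue lid still hangs (no blue cassette was found), and the start button was pressed to its stop once and let go.

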